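Gauge a built-up heel and hang its lifts up in the pail

TASK

Stack all the loose leather heel lifts squarely in the middle of the steel plate, straight breast edges together on the side towards the robot, and stand the bridge gauge over the stack so that its sprung foot reads the height of the heel; let go of it there for a second. Then put the gauge back upright on its wooden stand and put all the lifts in the pail, and only then, with the pail still standing on the bench, lift its folded bail upright. Last, hang the pail by the bail's grip in the hook on the post, and leave the glue jar, the polish tin and the hammer alone.

Things in the scene. Friction and masses are not known exactly. Their poses are not given: they have to be found in the camera images.
- lift10: tan leather heel lift, D-shaped, 58 x 48 mm, 10 mm thick, 30 g, flat on the bench (two or three of the four are there, the others read None). Origin: centre of its underside, z up. Straight breast edge at x = -29 mm, round back at x = +29 mm; the straight parallel sides to grip run from x = -29 to +5 mm at y = +-24 mm
- lift10_breast (a point): point on lift10: middle of its breast edge at the underside (-29, 0, 0 mm in its frame)
- lift12: tan leather heel lift, D-shaped, 58 x 48 mm, 12 mm thick, 36 g, flat on the bench (two or three of the four are there, the others read None). Origin: centre of its underside, z up. Straight breast edge at x = -29 mm, round back at x = +29 mm; the straight parallel sides to grip run from x = -29 to +5 mm at y = +-24 mm
- lift12_breast (a point): point on lift12: middle of its breast edge at the underside (-29, 0, 0 mm in its frame)
- lift14: tan leather heel lift, D-shaped, 58 x 48 mm, 14 mm thick, 42 g, flat on the bench (two or three of the four are there, the others read None). Origin: centre of its underside, z up. Straight breast edge at x = -29 mm, round back at x = +29 mm; the straight parallel sides to grip run from x = -29 to +5 mm at y = +-24 mm
- lift14_breast (a point): point on lift14: middle of its breast edge at the underside (-29, 0, 0 mm in its frame)
- lift16: tan leather heel lift, D-shaped, 58 x 48 mm, 16 mm thick, 48 g, flat on the bench (two or three of the four are there, the others read None). Origin: centre of its underside, z up. Straight breast edge at x = -29 mm, round back at x = +29 mm; the straight parallel sides to grip run from x = -29 to +5 mm at y = +-24 mm
- lift16_breast (a point): point on lift16: middle of its breast edge at the underside (-29, 0, 0 mm in its frame)
- plate: fixed flat steel bench plate, 110 x 170 x 12 mm (x, y, z); origin at the centre of its underside on the bench; the heel is stacked in its middle, breast edges to its -x side (towards the robot)
- plate_top (a point): centre of the plate's top face, 12 mm above the bench, axes as the plate's
- plate_front (a point): point on the plate's top face 29 mm from its centre along the plate's -x: where the middle of the lifts' breast edges belongs
- gauge: loose aluminium bridge gauge, 0.41 kg, 132 mm tall, starts on its stand. Two legs (36 mm in x, 12 mm in y, at y = +-56 mm, 100 mm clear between them) carry a cross beam, 124 mm long in y, from z = 62 to 74 mm; above it a round barrel. Origin: at the soles of the legs, midway between them; z up
- foot (a joint): the gauge's sprung foot, a 24 mm disc on the gauge's axis between the legs. Value = height (m) of what it rests on above the soles of the legs: 0 lowest, 0.052 highest. The spring presses it down with 0.7 N at 0, plus 20 N/m; a brass pointer on the barrel's -x side shows it
- gauge_barrel (a point): on the axis of the gauge's dark round barrel, 104 mm above its soles: where to grip it. Barrel 28 mm in diameter from z = 74 to 126 mm, then a 34 mm collar to z = 132 mm (heights above the soles)
- stand_top (a point): centre of the top face of the gauge's stand, a fixed light wooden block, 80 x 160 x 15 mm (x, y, z), 15 mm above the bench, axes as the stand's; the gauge stands on it with its legs along y
- pail: loose sheet-steel pail, 0.3 kg, 92 mm tall, 124 mm wide at the rim and 104 mm at the foot, wall 3 mm, floor 4 mm. Origin: centre of its underside, z up. The bail's pivots are at (0, +-70 mm, 80 mm); the folded bail lies to its -x side, over the rim, with its stop at the ears
- pail_in (a point): centre of the pail's inner floor, axes as the pail's
- bail (a joint): angle of the pail's bail: 0 upright, at the start 1.0 to 1.25, folded towards the pail's -x (stops at +-1.3). The tight ears hold it wherever it is left (friction 0.028 N m; bail 35 g): a fingertip under the grip raises it
- bail_grip (a point): middle of the straight wooden grip of the bail, a round bar of 12 mm diameter and 80 mm long lying parallel to the pail's y, 95 mm from the pivot axis (in the pail's frame at x = -95 sin(bail) mm, z = 80 + 95 cos(bail) mm). Wire 5 mm thick runs from its ends to the pivots
- post: fixed wooden post, 40 x 45 mm and 263 mm tall, with a steel plate foot 80 x 85 mm. Origin: centre of its foot on the bench. From its top an 8 mm steel wire hook reaches out along its -x: level at z = 245 mm to x = -80 mm, then down into an open U
- hook_seat (a point): where the middle of the bail's grip lies when hung: 225 mm above the bench, 115 mm out along the post's -x, in the hook's U (axes as the post's). Wire top 6 mm below this point; the hook's upturned tip is 23 mm farther out and tops out 19 mm higher; the level part nearer the post tops out 24 mm higher. The grip goes over the tip from above, lying along the post's y
- gluepot: white plastic glue jar, 68 mm wide, 85 mm tall, origin at its underside; not part of the job
- tin: flat black polish tin, 84 mm wide, 24 mm tall, origin at its underside; not part of the job
- hammer: hammer lying on the bench, handle along its x; not part of the job
Things that resemble listed ones, but are neither listed nor needed, are in the scene too. Leave any black look-alike of the lift16 alone. What is shaped like the plate but red is not meant.

How it is judged:
On the way, in this order (a step that is already met when the one before it is completed fails the run):
1. all the lifts are stacked on the plate and the gauge stands over them, let go, its foot on the heel (horizontal distance between each of lift10, lift12, lift14, lift16 and plate_top below 0.012 m and angle between each of lift10, lift12, lift14, lift16's own z axis and vertical below 0.08 rad and horizontal distance between each of lift10_breast, lift12_breast, lift14_breast, lift16_breast and plate_front below 0.016 m and horizontal distance between gauge and plate_top below 0.018 m and z of gauge in the frame of plate_top below 0.004 m and angle between gauge's own z axis and vertical below 0.06 rad and value of joint foot above 0.018 m and contact force between the fingers and gauge below 0.1 N and linear speed of gauge below 0.02 m/s), for 0.4 s.
2. the gauge is back on its stand and all the lifts are in the pail, its bail still folded (horizontal distance between gauge and stand_top below 0.03 m and z of gauge in the frame of stand_top below 0.005 m and angle between gauge's own z axis and vertical below 0.06 rad and z of lift10 in the frame of pail_in between -0.004 and 0.08 m and x of lift10 in the frame of pail_in between -0.055 and 0.055 m and y of lift10 in the frame of pail_in between -0.055 and 0.055 m and z of lift12 in the frame of pail_in between -0.004 and 0.08 m and x of lift12 in the frame of pail_in between -0.055 and 0.055 m and y of lift12 in the frame of pail_in between -0.055 and 0.055 m and z of lift14 in the frame of pail_in between -0.004 and 0.08 m and x of lift14 in the frame of pail_in between -0.055 and 0.055 m and y of lift14 in the frame of pail_in between -0.055 and 0.055 m and z of lift16 in the frame of pail_in between -0.004 and 0.08 m and x of lift16 in the frame of pail_in between -0.055 and 0.055 m and y of lift16 in the frame of pail_in between -0.055 and 0.055 m and contact force between the fingers and lift10 below 0.1 N and contact force between the fingers and lift12 below 0.1 N and contact force between the fingers and lift14 below 0.1 N and contact force between the fingers and lift16 below 0.1 N and value of joint bail above 0.6 rad), for 0.2 s.
3. the bail is upright with the pail standing on the bench (value of joint bail between -0.4 and 0.4 rad and height (world z) of pail below 0.015 m and angle between pail's own z axis and vertical below 0.1 rad), for 0.2 s.
At the end, for the whole second after the job is handed in: The pail hangs still and level (within 0.25 rad) from the hook by its bail's grip (within 16 mm of the seat) with all the lifts in it, and the gauge stands upright on its stand within 30 mm of the middle (distance between bail_grip and hook_seat below 0.016 m and contact force between pail and post above 1.5 N and height (world z) of pail above 0.02 m and angle between pail's own z axis and vertical below 0.25 rad and linear speed of pail below 0.06 m/s and z of lift10 in the frame of pail_in between -0.004 and 0.08 m and x of lift10 in the frame of pail_in between -0.055 and 0.055 m and y of lift10 in the frame of pail_in between -0.055 and 0.055 m and z of lift12 in the frame of pail_in between -0.004 and 0.08 m and x of lift12 in the frame of pail_in between -0.055 and 0.055 m and y of lift12 in the frame of pail_in between -0.055 and 0.055 m and z of lift14 in the frame of pail_in between -0.004 and 0.08 m and x of lift14 in the frame of pail_in between -0.055 and 0.055 m and y of lift14 in the frame of pail_in between -0.055 and 0.055 m and z of lift16 in the frame of pail_in between -0.004 and 0.08 m and x of lift16 in the frame of pail_in between -0.055 and 0.055 m and y of lift16 in the frame of pail_in between -0.055 and 0.055 m and horizontal distance between gauge and stand_top below 0.03 m and z of gauge in the frame of stand_top below 0.005 m and angle between gauge's own z axis and vertical below 0.06 rad); the robot touches nothing.
It fails at once if the glue jar was disturbed (distance of gluepot from where it was at the start of the episode above 0.03 m).
It fails at once if the polish tin was disturbed (distance of tin from where it was at the start of the episode above 0.03 m).
It fails at once if the hammer was disturbed (distance of hammer from where it was at the start of the episode above 0.03 m).
Of lift10, lift12, lift14, lift16 only 2 to 3 are there at a start; the rules pass over those that are not, and their reading is None.
At some moment in a run one of lift10, lift12, lift14, lift16 may be knocked a few centimetres aside while the robot is not near it.
It also fails if it takes over 210 s, if anything falls off the work surface, if the arm or the gripper's body presses on something with over 40 N, if the wrist force passes 120 N, or if a joint passes its speed limit or range.

ROBOT

A 7-joint arm with a two-finger parallel gripper is mounted at the origin on the work surface. World frame = base frame: x ahead of the robot, y to its left, z up, the work surface at z = 0. Lengths are in m, angles in rad, forces in N, time in s.
With the tool pointing down it reaches from about 0.425 to 0.925 m from the base axis. Payload 6.8 kg.
Tool frame: the origin (TCP) lies on the centre line of the jaws, within the pads' length; the fingertips stand 14 mm ahead of it and the grasp point (between the pads) lies 5 mm behind it; z points along the fingers, y is the line along which they close (so a half turn about z gives the same grasp; the last joint's range is limited). The gripper opens to 85 mm and grips with 20 to 120 N. Pads are 22 mm wide; open, the fingers measure 114 mm over their backs; the gripper's body (76 mm by 85 mm) begins 54 mm behind the grasp point. The pads swing forward as they close: fully open they stand 13 mm farther back than shut.
Start: joints at [-0.108, 0.477, 0.022, 1.555, -0.011, 1.109, -0.083], TCP at [0.675, 0, 0.245] pointing down, gripper open.
Joint ranges: [-2.96, 2.96], [-0.34, 2.1], [-1.41, 1.46], [0.24, 2.44], [-1.37, 4.51], [0.17, 1.92], [-2.96, 2.96]. Speed limits (rad/s): [2.39, 2.39, 3.14, 3.14, 3.14, 3.14, 3.14].

INTERFACE

Orientations are given as a unit quaternion [w, x, y, z].
In Python, from station import bot gives the robot as it stands. The module is installed in compiled form; this text tells all that it offers.
- The arm moves only by the tool drive_tool, never from a script. Its argument "commands" is a list of rows, each an object with "hand": the opening, from 0 (shut) to 1 (fully open); "translation": the shift along the world's x, y, z in mm, a list of three; "angular": the turn, a rotation vector about the world's x, y, z in rad, a list of three. In form: [{"hand": hand, "translation": [tx, ty, tz], "angular": [ax, ay, az]}, ...]. A call has 1 to 12 rows; each row is the pose to reach, as a shift and turn from the pose commanded when the call began; what a row does not reach only later rows make up. A row lasts 1/8 s, in which the tool goes at most 62.5 mm and 10.7 degrees, less where a joint would pass 70% of its speed; a pose out of reach is approached as far as the arm can. A call with a gripper value outside its range is refused whole. The fingers move at their own pace and stop on an object; "force" is the grip in N (left out, the last holds). Time passes only in rows, so rows that repeat a pose let the fingers close. It gives the time, the measured TCP pose, the force, the opening and the grip force at its end, in the units of the state.
- bot.get_obs(): the state, without advancing time (a new reading comes with each control period).
- bot.read_camera(name): name is "scene" or "side" or "wrist"; returns the picture (384x512x3 uint8, red, green, blue); there is no depth.
- bot.camera_model(name): a dict with "fx", "fy", "cx", "cy" (pixels), "view" (4x4, takes a point from world to camera coordinates). Camera axes: x right, y up, looking along -z (the intrinsics and any distortion apply to the point x, -y, -z); pixel columns grow to the right and rows downward; lengths in m; the calibration is good to about 2 mm. A picture is of the moment at which its call begins: read the wrist's pose just before it. camera_model takes no time and is no camera call; for the wrist camera it gives the pose at the moment of the call.
- bot.hand_in(): hands the job in; it is judged then, once.
Trained networks look in the newest picture that a camera, given by its name, has taken for a name from the list of things; names that differ only in an ending like _2 or _b are one class to them, and where a whole thing is asked for, a point or a joint stands for the part that bears it (a point fixed in the world has none). Each returns a list of dicts, best first, with "score" (0 to 1); they miss things now and then, are a little off and sometimes report something else, mostly with a low value. They report only what shows in the picture. A call takes as long as a camera call. They do not tell look-alikes from the thing itself.
- bot.find_in(camera, query): "position" ([column, row] in pixels, amid what is visible of it).
- bot.outline_of(camera, query): "pixels" (384x512 bool, what is visible of it) and "position" ([column, row] in pixels, amid what is visible of it).
The state is a dict: "t": time; "q": joint angles; "joint_vel": joint speeds; "joint_torque": joint torques, N m; "eef_pos": TCP position; "tool_rot": TCP orientation; "contact_force": force on the tool from outside, world axes, zero at the start; "torque": the same for the moment, N m; "gripper_width": opening from 0.0 (shut) to 1.0 (fully open); "grasp_force": force on a finger pad.
Only numpy, scipy, OpenCV 4.12 (cv2) and the standard library are available. Lean on these libraries where they do the work, as an engineer would, in place of code of your own. Each camera call takes 0.05 s, during which the arm holds its last target. There are 200 camera calls.

## Working session

There is one attempt and no reset: what is moved stays moved. The work goes in short steps, Python scripts to look and compute and a tool call to move; the robot and the scene stay as the last step left them, time stands still between calls to the robot, and variables do not carry over. Pictures are saved under pics/ and viewed, at most 14 in all, crops included, and the job is handed in when it is done.

Besides the shell and the picture viewer there is one more tool, called after "Request:" by a JSON object that holds its "api" and its "payload". drive_tool: Moves the arm, as the interface text tells. Its arguments: {"type":"object","properties":{"commands":{"type":"array","items":{"type":"object","properties":{"hand":{"type":"number"},"translation":{"type":"array","items":{"type":"number"}},"angular":{"type":"array","items":{"type":"number"}}}}},"force":{"type":"number"}},"required":["commands"]}

```bash
mkdir -p pics; ls
python3 - <<'E'
from station import bot
import cv2,numpy as np
o=bot.get_obs();print(o)
ims=[]
for c in ["scene","side","wrist"]:
    im=bot.read_camera(c);cv2.imwrite(f"pics/{c}0.png",im[:,:,::-1])
    m=bot.camera_model(c);print(c,{k:np.round(v,4).tolist() for k,v in m.items()})
E
```

```text
pics
{'t': 0.0, 'q': array([-0.10807157,  0.47782594,  0.02232577,  1.55645921, -0.0115314 ,
        1.1093073 , -0.08305201]), 'joint_vel': array([-0.00060877,  0.00048796,  0.00025164, -0.00167865,  0.0007155 ,
       -0.00040302,  0.00051845]), 'joint_torque': array([-5.45967814e-04, -5.96443820e+01,  1.60769675e+00, -2.81194621e+01,
        1.24063640e-02,  9.39900521e-03,  2.20753498e-05]), 'eef_pos': array([ 6.74424048e-01, -1.56205271e-05,  2.44304821e-01]), 'tool_rot': array([-6.23488108e-04,  7.07092517e-01,  7.07120426e-01, -6.98349336e-04]), 'contact_force': array([-0.46353743,  1.09972243, -0.18226652]), 'torque': array([-0.01495179, -0.00991487, -0.00300563]), 'grasp_force': 0.0, 'gripper_width': 0.9986020783402201}
scene {'fx': 349.9593, 'fy': 349.9593, 'cx': 251.8067, 'cy': 192.325, 'view': [[-0.5462, 0.8376, -0.0099, 0.319], [-0.6289, -0.4022, 0.6654, 0.1919], [0.5533, 0.3697, 0.7464, -1.4386], [0.0, 0.0, 0.0, 1.0]]}
side {'fx': 445.3098, 'fy': 445.3098, 'cx': 256.0972, 'cy': 191.6713, 'view': [[-0.8561, -0.5166, -0.0131, 0.4239], [0.3775, -0.6424, 0.6669, -0.3254], [-0.3529, 0.566, 0.745, -1.2493], [0.0, 0.0, 0.0, 1.0]]}
wrist {'fx': 266.3881, 'fy': 266.3881, 'cx': 257.7811, 'cy': 191.0446, 'view': [[1.0, -0.0004, -0.0006, -0.6747], [0.0002, 0.957, -0.29, 0.0384], [0.0007, 0.29, 0.957, -0.3781], [0.0, 0.0, 0.0, 1.0]]}
```

View pics/scene0.png

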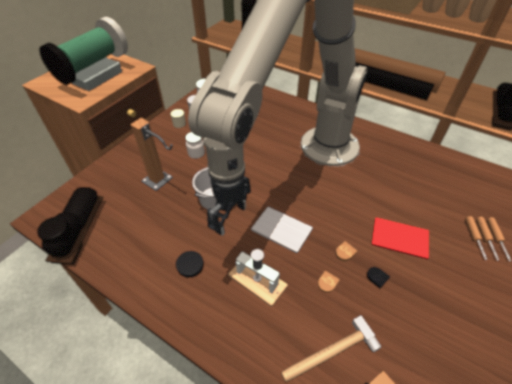

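View pics/side0.png

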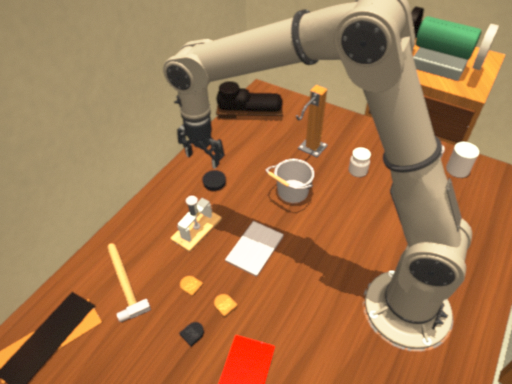

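View pics/wrist0.png

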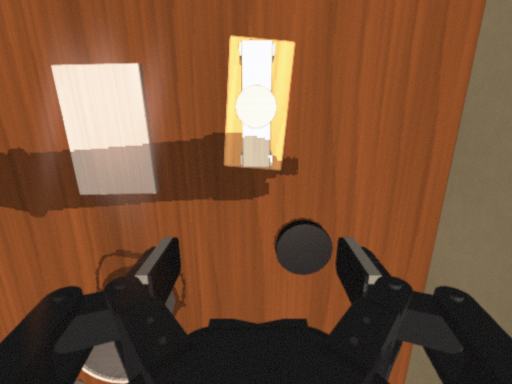

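```bash
cat > h.py <<'E'
from station import bot
import cv2,numpy as np
def proj(m,P):
    c=(m["view"]@np.r_[P,1])[:3]; return np.array([m["cx"]+m["fx"]*c[0]/-c[2], m["cy"]+m["fy"]*-c[1]/-c[2]])
def ray(m,uv):
    R=np.array(m["view"])[:3,:3];t=np.array(m["view"])[:3,3]
    d=np.array([(uv[0]-m["cx"])/m["fx"],-(uv[1]-m["cy"])/m["fy"],-1.]); return -R.T@t, R.T@d
def onz(m,uv,z):
    o,d=ray(m,uv); return o+d*(z-o[2])/d[2]
def outline_pts(m,mask,z):
    c=max(cv2.findContours(mask.astype(np.uint8),cv2.RETR_EXTERNAL,cv2.CHAIN_APPROX_NONE)[0],key=cv2.contourArea)[:,0,:]
    return np.array([onz(m,p,z)[:2] for p in c])
E
python3 - <<'E'
from h import *
for c in ["scene","side"]:
    bot.read_camera(c);m=bot.camera_model(c)
    for q,z in [("lift10",.006),("plate",.012),("gauge",.08),("stand_top",.015),("pail",.05),("bail_grip",.11),("post",.12),("hook_seat",.22),("gluepot",.04),("tin",.024),("hammer",.01)]:
        for d in bot.find_in(c,q)[:6]:
            if d["score"]>.2: print(c,q,round(d["score"],2),np.round(d["position"]),np.round(onz(m,d["position"],z),3))
E
```

```text
scene lift10 0.84 [345. 249.] [0.435 0.253 0.006]
scene lift10 0.63 [327. 285.] [0.576 0.257 0.006]
scene lift10 0.58 [377. 277.] [0.472 0.369 0.006]
scene plate 0.9 [284. 228.] [0.47  0.051 0.012]
scene plate 0.59 [399. 238.] [0.307 0.381 0.012]
scene gauge 0.58 [258. 264.] [0.663 0.072 0.08 ]
scene stand_top 0.73 [259. 287.] [0.694 0.097 0.015]
scene stand_top 0.22 [257. 264.] [0.632 0.051 0.015]
scene pail 0.61 [203. 189.] [ 0.502 -0.256  0.05 ]
scene post 0.75 [150. 150.] [ 0.503 -0.485  0.12 ]
scene post 0.62 [336. 346.] [0.766 0.348 0.12 ]
scene post 0.61 [192. 146.] [ 0.405 -0.374  0.12 ]
scene hook_seat 0.66 [148. 152.] [ 0.582 -0.387  0.22 ]
scene gluepot 0.56 [191. 146.] [ 0.342 -0.444  0.04 ]
scene gluepot 0.25 [326. 284.] [0.594 0.255 0.04 ]
scene tin 0.87 [187. 263.] [ 0.749 -0.123  0.024]
scene hammer 0.8 [338. 348.] [0.723 0.355 0.01 ]
side lift10 0.83 [224. 303.] [0.447 0.254 0.006]
side lift10 0.68 [190. 286.] [0.564 0.258 0.006]
side lift10 0.62 [195. 333.] [0.467 0.366 0.006]
side lift10 0.55 [275. 179.] [ 0.562 -0.242  0.006]
side plate 0.96 [253. 249.] [0.47  0.0
[... 308 characters left out ...]
side pail 0.44 [189. 282.] [0.553 0.267 0.05 ]
side pail 0.4 [260. 246.] [0.446 0.061 0.05 ]
side bail_grip 0.54 [284. 181.] [ 0.484 -0.159  0.11 ]
side post 0.74 [312. 121.] [ 0.539 -0.467  0.12 ]
side post 0.54 [196. 223.] [0.624 0.127 0.12 ]
side post 0.53 [188. 285.] [0.518 0.303 0.12 ]
side hook_seat 0.89 [312. 122.] [ 0.485 -0.344  0.22 ]
side hook_seat 0.64 [197. 224.] [0.562 0.187 0.22 ]
side gluepot 0.87 [360. 162.] [ 0.326 -0.439  0.04 ]
side gluepot 0.63 [194. 224.] [0.672 0.088 0.04 ]
side tin 0.96 [215. 181.] [ 0.73  -0.112  0.024]
side tin 0.58 [293. 176.] [ 0.506 -0.271  0.024]
side hammer 0.74 [127. 293.] [0.704 0.371 0.01 ]
side hammer 0.25 [216. 182.] [ 0.732 -0.121  0.01 ]
```

Request:
{"api": "drive_tool", "payload": {"commands": [{"hand": 1,"translation": [-45,50,0],"angular": [0,0,0]},{"hand": 1,"translation": [-90,100,0],"angular": [0,0,0]},{"hand": 1,"translation": [-130,150,0],"angular": [0,0,0]},{"hand": 1,"translation": [-150,170,0],"angular": [0,0,0]},{"hand": 1,"translation": [-150,170,0],"angular": [0,0,0]},{"hand": 1,"translation": [-150,170,0],"angular": [0,0,0]}]}}

```text
t: 2.1
eef_pos: [0.5256, 0.1694, 0.2456]
tool_rot: [0.0, 0.707, 0.707, 0.0]
contact_force: [-1.2, -0.7, 0.9]
gripper_width: 1.005
grasp_force: 0.0
```

Run:
```python
from h import *
m=bot.camera_model("wrist");im=bot.read_camera("wrist");cv2.imwrite("pics/w1.png",im[:,:,::-1])
print(bot.get_obs()["eef_pos"],bot.get_obs()["t"])
for q,z in [("lift10",.012),("plate",.012),("stand_top",.015),("gauge",.132)]:
    for d in bot.outline_of("wrist",q)[:5]:
        if d["score"]<.4: continue
        P=outline_pts(m,d["pixels"],z); r=cv2.minAreaRect((P*1000).astype(np.float32))
        col=im[d["pixels"]].mean(0)
        print(q,round(d["score"],2),np.round(d["position"]),np.round(onz(m,d["position"],z),3),"rect",np.round(r[0],1),np.round(r[1],1),round(r[2],1),col.round())
        # D axis: centroid vs. rect centre
        M=cv2.moments((P*1000).astype(np.float32));print("  centroid",M["m10"]/M["m00"],M["m01"]/M["m00"])
```

```text
[0.52587335 0.16882786 0.24542268] 2.15
lift10 0.97 [192. 102.] [0.441 0.252 0.012] rect [446.6 254. ] [49.5 61.7] 74.8 [248. 190. 101.]
  centroid 444.5869819720849 254.7603077572123
lift10 0.64 [290. 104.] [0.567 0.25  0.012] rect [568.1 252.1] [48.4 58.6] 87.2 [251. 216. 128.]
  centroid 566.2263145411204 251.9491780633667
lift10 0.59 [213.   9.] [0.474 0.356 0.012] rect [471.7 349.5] [30.9 51.6] 90.0 [60. 53. 49.]
  centroid 471.5289387367473 351.88602548492514
plate 0.75 [223. 242.] [0.474 0.052 0.012] rect [473.   45.3] [111.9 174.3] 1.2 [238. 226. 212.]
  centroid 472.5201767559363 44.965846304725545
plate 0.69 [74. 31.] [0.307 0.333 0.012] rect [310.  337.5] [113.5  83.5] 13.6 [247.  35.  12.]
  centroid 307.906991908894 331.18724218116813
stand_top 0.88 [346. 208.] [0.653 0.108 0.015] rect [669.3  78.3] [162.2  82.6] 84.4 [226. 190. 115.]
  centroid 656.1766602612123 100.19078534203233
gauge 0.79 [381. 231.] [0.649 0.128 0.132] rect [652.  112.2] [ 51.3 137.6] 24.1 [170. 161. 149.]
  centroid 651.5192780212235 120.86058150821859
```

View pics/w1.png

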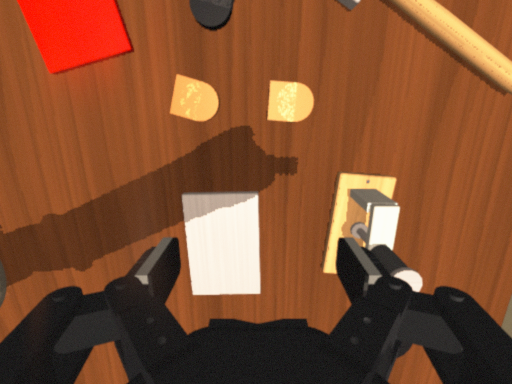

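Request:
{"api": "drive_tool", "payload": {"commands": [{"hand": 1,"translation": [10,20,0],"angular": [0,0,0.18]},{"hand": 1,"translation": [20,40,0],"angular": [0,0,0.36]},{"hand": 1,"translation": [30,60,-20],"angular": [0,0,0.54]},{"hand": 1,"translation": [35,80,-40],"angular": [0,0,0.72]},{"hand": 1,"translation": [35,82,-60],"angular": [0,0,0.9]},{"hand": 1,"translation": [35,82,-80],"angular": [0,0,1.08]},{"hand": 1,"translation": [35,82,-110],"angular": [0,0,1.26]},{"hand": 1,"translation": [35,82,-130],"angular": [0,0,1.44]},{"hand": 1,"translation": [35,82,-150],"angular": [0,0,1.52]},{"hand": 1,"translation": [35,82,-150],"angular": [0,0,1.52]},{"hand": 1,"translation": [35,82,-150],"angular": [0,0,1.52]}]}}

```text
t: 3.72
eef_pos: [0.5607, 0.2519, 0.0959]
tool_rot: [0.0, 0.027, 1.0, 0.0]
contact_force: [-0.4, 1.0, -0.6]
gripper_width: 1.005
grasp_force: 0.0
```

```bash
cat > lift.py <<'E'
from h import *
def look(z=.012,names=("lift10",)):
    m=bot.camera_model("wrist");im=bot.read_camera("wrist")
    o=bot.get_obs();print("eef",o["eef_pos"].round(4),"q",o["q"].round(2),"t",o["t"])
    for q in names:
        for d in bot.outline_of("wrist",q)[:5]:
            if d["score"]<.3: continue
            P=outline_pts(m,d["pixels"],z); r=cv2.minAreaRect((P*1000).astype(np.float32))
            M=cv2.moments((P*1000).astype(np.float32))
            print(q,round(d["score"],2),np.round(d["position"]),"rect",np.round(r[0],1),np.round(r[1],1),round(r[2],1),"cen",round(M["m10"]/M["m00"],1),round(M["m01"]/M["m00"],1),im[d["pixels"]].mean(0).round())
    return m,im
E
python3 - <<'E'
from lift import *
m,im=look(.012,("lift10",));cv2.imwrite("pics/w2.png",im[:,:,::-1])
E
```

```text
eef [0.5608 0.2522 0.0963] q [-0.26  0.57 -0.35  1.8   0.26  0.81  0.78] t 3.775
lift10 0.77 [254.  45.] rect [446.4 254.3] [49.2 59.5] 74.3 cen 444.4 255.1 [243. 183. 101.]
lift10 0.75 [413.  78.] rect [471.9 365.5] [64.8 51.3] 75.9 cen 473.1 367.8 [45. 40. 37.]
lift10 0.57 [258. 205.] rect [567.  252.3] [49.1 59.3] 85.7 cen 564.7 252.3 [161.  97.  45.]
```

View pics/w2.png

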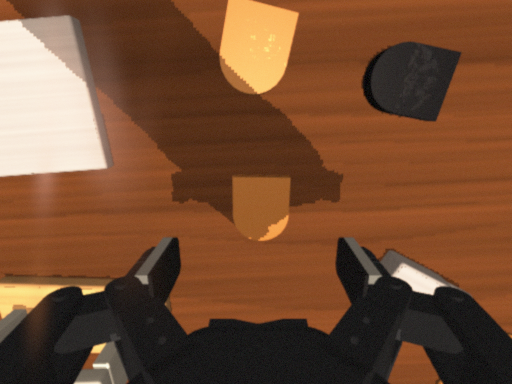

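Request:
{"api": "drive_tool", "payload": {"commands": [{"hand": 1,"translation": [-1,0,-40],"angular": [0,0,0]},{"hand": 1,"translation": [-1,0,-70],"angular": [0,0,0]},{"hand": 1,"translation": [-1,0,-80],"angular": [0,0,0]},{"hand": 1,"translation": [-1,0,-80],"angular": [0,0,0]},{"hand": 0.4,"translation": [-1,0,-80],"angular": [0,0,0]},{"hand": 0.4,"translation": [-1,0,-80],"angular": [0,0,0]},{"hand": 0.4,"translation": [-1,0,-80],"angular": [0,0,0]},{"hand": 0.4,"translation": [-1,0,-80],"angular": [0,0,0]},{"hand": 0.4,"translation": [-1,0,-80],"angular": [0,0,0]}], "force": 40}}

```text
t: 4.95
eef_pos: [0.5598, 0.2524, 0.0168]
tool_rot: [0.001, 0.026, 1.0, 0.0]
contact_force: [-0.9, 0.0, 6.2]
gripper_width: 0.541
grasp_force: 40.6
```

Request:
{"api": "drive_tool", "payload": {"commands": [{"hand": 0.4,"translation": [0,0,50],"angular": [0,0,0]},{"hand": 0.4,"translation": [0,-10,110],"angular": [0,0,0.02]},{"hand": 0.4,"translation": [-10,-60,160],"angular": [0,0,0.05]},{"hand": 0.4,"translation": [-20,-110,180],"angular": [0,0,0.05]},{"hand": 0.4,"translation": [-30,-160,180],"angular": [0,0,0.05]},{"hand": 0.4,"translation": [-30,-200,180],"angular": [0,0,0.05]},{"hand": 0.4,"translation": [-30,-200,180],"angular": [0,0,0.05]},{"hand": 0.4,"translation": [-30,-200,180],"angular": [0,0,0.05]},{"hand": 0.4,"translation": [-30,-200,180],"angular": [0,0,0.05]}]}}

```text
t: 6.08
eef_pos: [0.529, 0.0537, 0.1955]
tool_rot: [0.0, -0.001, 1.0, 0.0]
contact_force: [-0.4, 0.0, -0.8]
gripper_width: 0.543
grasp_force: 41.7
```

Run:
```python
from lift import *
m,im=look(.012,("plate","lift10","stand_top"));cv2.imwrite("pics/w3.png",im[:,:,::-1])
```

```text
eef [0.529  0.0536 0.1954] q [ 0.1   0.33 -0.38  1.93  0.15  0.91  1.22] t 6.125
plate 0.7 [506.  13.] rect [360.7 305.6] [25.6  7.9] 15.0 cen 361.0 305.6 [137.  20.  12.]
plate 0.59 [252. 123.] rect [473.5  43.3] [110.7 171. ] 1.7 cen 473.5 43.5 [232. 217. 203.]
lift10 0.8 [254. 252.] rect [642.3  52.2] [143.1 110.5] 0.1 cen 637.7 52.2 [191. 118.  55.]
lift10 0.77 [436. 100.] rect [446.6 252.6] [56.6 59.7] 74.0 cen 444.6 252.8 [230. 176.  81.]
lift10 0.64 [504. 128.] rect [475.1 334.5] [42.6 13.3] 15.5 cen 474.3 335.2 [30. 22. 19.]
stand_top 0.79 [295. 291.] rect [687.2 103.3] [49.9 36.6] 0.1 cen 696.6 105.1 [246. 219. 139.]
```

View pics/w3.png

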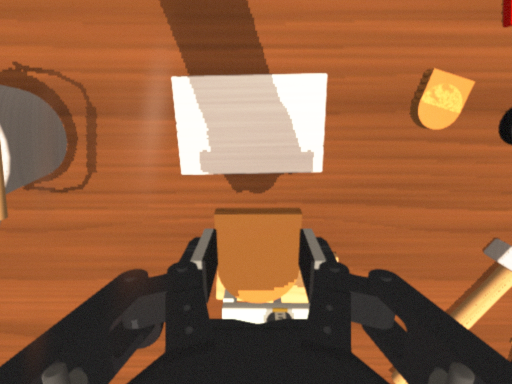

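Run:
```python
from lift import *
m=bot.camera_model("wrist")
for t in (.010,.016):
    z=.1954-.0165+t
    for p in [(215,208),(302,208),(258.5,208)]: print(t,onz(m,p,z).round(4))
```

```text
0.01 [0.5057 0.0287 0.1889]
0.01 [0.5057 0.0754 0.1889]
0.01 [0.5057 0.0521 0.1889]
0.016 [0.5034 0.0297 0.1949]
0.016 [0.5034 0.0744 0.1949]
0.016 [0.5034 0.052  0.1949]
```

Request:
{"api": "drive_tool", "payload": {"commands": [{"hand": 0.4,"translation": [-40,-9,-40],"angular": [0,0,0.025]},{"hand": 0.4,"translation": [-62,-9,-90],"angular": [0,0,0.025]},{"hand": 0.4,"translation": [-62,-9,-130],"angular": [0,0,0.025]},{"hand": 0.4,"translation": [-62,-9,-155],"angular": [0,0,0.025]},{"hand": 0.4,"translation": [-62,-9,-167],"angular": [0,0,0.025]},{"hand": 0.4,"translation": [-62,-9,-167],"angular": [0,0,0.025]},{"hand": 0.4,"translation": [-62,-9,-167],"angular": [0,0,0.025]}]}}

```text
t: 7.15
eef_pos: [0.4676, 0.0433, 0.0288]
tool_rot: [0.0, -0.012, 1.0, 0.0]
contact_force: [0.3, -0.4, -0.4]
gripper_width: 0.546
grasp_force: 50.1
```

Request:
{"api": "drive_tool", "payload": {"commands": [{"hand": 0.8,"translation": [0,0,-1],"angular": [0,0,0]},{"hand": 0.8,"translation": [0,0,-1],"angular": [0,0,0]},{"hand": 0.8,"translation": [0,0,0],"angular": [0,0,0]},{"hand": 1,"translation": [0,0,40],"angular": [0,0,0]},{"hand": 1,"translation": [40,0,90],"angular": [0,0,0]},{"hand": 1,"translation": [40,30,120],"angular": [0,0,0]},{"hand": 1,"translation": [40,80,120],"angular": [0,0,0]},{"hand": 1,"translation": [40,80,120],"angular": [0,0,0]},{"hand": 1,"translation": [40,80,120],"angular": [0,0,0]}]}}

```text
t: 8.28
eef_pos: [0.5067, 0.1226, 0.1481]
tool_rot: [-0.0, -0.012, 1.0, -0.0]
contact_force: [-0.3, -0.4, -0.8]
gripper_width: 0.999
grasp_force: 0.0
```

Run:
```python
from lift import *
m,im=look(.012,("plate","lift10"));cv2.imwrite("pics/w4.png",im[:,:,::-1])
look(.024,("lift10",))
```

```text
eef [0.5067 0.1219 0.148 ] q [-0.02  0.38 -0.4   1.99  0.2   0.81  1.05] t 8.325
plate 0.96 [486.  20.] rect [351.8 318.1] [36.5 35.7] 16.8 cen 353.5 318.3 [217.  21.   5.]
plate 0.85 [186. 122.] rect [472.8  43.7] [108.4 170. ] 1.4 cen 473.3 43.8 [219. 202. 186.]
plate 0.4 [215. 315.] rect [671.8  71.5] [11.4 21.7] 22.0 cen 671.1 72.6 [136. 119. 106.]
lift10 0.96 [176. 152.] rect [478.   40.2] [61.1 51.6] 1.8 cen 475.7 39.9 [226. 167.  90.]
lift10 0.94 [395. 126.] rect [446.4 253.1] [55.6 59.8] 75.1 cen 444.5 253.5 [225. 157.  74.]
lift10 0.78 [493. 154.] rect [477.7 352. ] [62.3 43.5] 16.8 cen 472.7 353.5 [35. 30. 28.]
lift10 0.31 [221. 300.] rect [650.3  86.8] [ 78.7 143.7] 12.6 cen 653.9 82.6 [206. 165.  98.]
eef [0.5069 0.1217 0.148 ] q [-0.02  0.38 -0.4   1.99  0.2   0.81  1.05] t 8.475
lift10 0.87 [491. 157.] rect [474.7 340.3] [56.3 40.6] 16.6 cen 471.1 342.3 [34. 29. 28.]
lift10 0.68 [175. 153.] rect [475.7  44. ] [58.8 50.5] 2.0 cen 473.8 43.7 [224. 164.  89.]
lift10 0.55 [396. 125.] rect [446.2 247. ] [52.6 57.4] 74.8 cen 444.4 247.5 [225. 154.  72.]
lift10 0.34 [482. 310.] rect [638.2 387.5] [103.  24.] 51.0 cen 638.0 385.6 [188. 159. 127.]
```

View pics/w4.png

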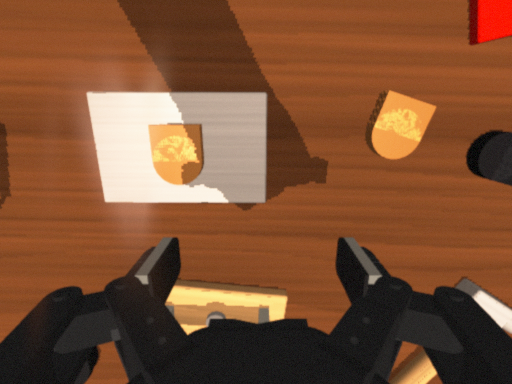

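Request:
{"api": "drive_tool", "payload": {"commands": [{"hand": 1,"translation": [-20,50,0],"angular": [0,0,-0.14]},{"hand": 1,"translation": [-45,100,-20],"angular": [0,0,-0.285]},{"hand": 1,"translation": [-67,134,-60],"angular": [0,0,-0.285]},{"hand": 1,"translation": [-67,134,-60],"angular": [0,0,-0.285]},{"hand": 1,"translation": [-67,134,-60],"angular": [0,0,-0.285]},{"hand": 1,"translation": [-67,134,-60],"angular": [0,0,-0.285]}]}}

```text
t: 9.28
eef_pos: [0.4415, 0.2558, 0.0891]
tool_rot: [0.001, 0.131, 0.991, 0.0]
contact_force: [-0.4, 0.2, -0.1]
gripper_width: 1.002
grasp_force: 0.0
```

Run:
```python
from lift import *
m,im=look(.012,("lift10",));cv2.imwrite("pics/w5.png",im[:,:,::-1])
```

```text
eef [0.4415 0.2559 0.0891] q [-0.35  0.45 -0.36  2.06  0.25  0.68  0.43] t 9.325
lift10 0.95 [259. 207.] rect [446.2 254.3] [48.9 63.1] 73.2 cen 444.1 255.0 [223. 140.  67.]
lift10 0.65 [ 24. 288.] rect [463.2  32.7] [40.8 71.4] 22.4 cen 466.0 32.5 [240. 207. 117.]
lift10 0.6 [402. 198.] rect [470.9 365.5] [64.9 52.8] 74.9 cen 471.1 368.0 [63. 56. 54.]
```

Request:
{"api": "drive_tool", "payload": {"commands": [{"hand": 1,"translation": [-1,0,-40],"angular": [0,0,-0.01]},{"hand": 1,"translation": [-1,0,-65],"angular": [0,0,-0.01]},{"hand": 1,"translation": [-1,0,-73],"angular": [0,0,-0.01]},{"hand": 1,"translation": [-1,0,-73],"angular": [0,0,-0.01]},{"hand": 0.4,"translation": [-1,0,-73],"angular": [0,0,-0.01]},{"hand": 0.4,"translation": [-1,0,-73],"angular": [0,0,-0.01]},{"hand": 0.4,"translation": [-1,0,-73],"angular": [0,0,-0.01]},{"hand": 0.4,"translation": [-1,0,-73],"angular": [0,0,-0.01]},{"hand": 0.4,"translation": [-1,0,-73],"angular": [0,0,-0.01]}]}}

```text
t: 10.5
eef_pos: [0.4396, 0.2573, 0.0164]
tool_rot: [0.001, 0.135, 0.991, 0.0]
contact_force: [-1.2, -1.8, 6.3]
gripper_width: 0.552
grasp_force: 41.0
```

Request:
{"api": "drive_tool", "payload": {"commands": [{"hand": 0.4,"translation": [0,0,50],"angular": [0,0,0]},{"hand": 0.4,"translation": [30,-20,90],"angular": [0,0,0.1]},{"hand": 0.4,"translation": [60,-60,130],"angular": [0,0,0.2]},{"hand": 0.4,"translation": [80,-110,150],"angular": [0,0,0.295]},{"hand": 0.4,"translation": [80,-160,150],"angular": [0,0,0.295]},{"hand": 0.4,"translation": [80,-210,150],"angular": [0,0,0.295]},{"hand": 0.4,"translation": [80,-210,150],"angular": [0,0,0.295]},{"hand": 0.4,"translation": [80,-210,150],"angular": [0,0,0.295]},{"hand": 0.4,"translation": [80,-210,150],"angular": [0,0,0.295]}]}}

```text
t: 11.62
eef_pos: [0.519, 0.0486, 0.1655]
tool_rot: [0.0, -0.013, 1.0, 0.0]
contact_force: [1.3, 0.2, -0.2]
gripper_width: 0.55
grasp_force: 42.1
```

Run:
```python
from lift import *
m,im=look(.024,("lift10",));cv2.imwrite("pics/w6.png",im[:,:,::-1])
```

```text
eef [0.519  0.0486 0.1654] q [ 0.14  0.36 -0.43  1.98  0.19  0.85  1.21] t 11.675
lift10 0.89 [254. 138.] rect [476.   42.2] [49.4 57.1] 89.7 cen 474.0 41.7 [201. 127.  67.]
lift10 0.79 [254. 252.] rect [609.   49.3] [134.6  99.9] 1.5 cen 604.2 49.1 [183. 112.  52.]
```

View pics/w6.png

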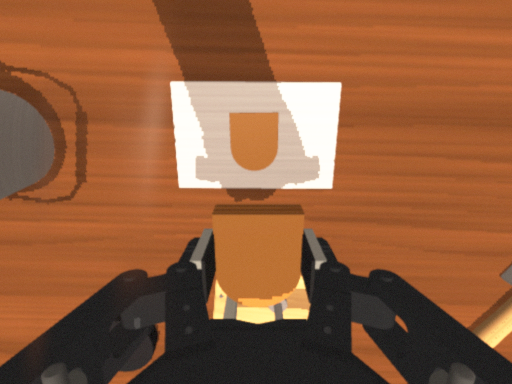

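Request:
{"api": "drive_tool", "payload": {"commands": [{"hand": 0.4,"translation": [-30,-4,-30],"angular": [0,0,0]},{"hand": 0.4,"translation": [-52,-4,-70],"angular": [0,0,0]},{"hand": 0.4,"translation": [-52,-4,-110],"angular": [0,0,0]},{"hand": 0.4,"translation": [-52,-4,-122],"angular": [0,0,0]},{"hand": 0.4,"translation": [-52,-4,-124],"angular": [0,0,0]},{"hand": 0.4,"translation": [-52,-4,-124],"angular": [0,0,0]},{"hand": 0.4,"translation": [-52,-4,-124],"angular": [0,0,0]}]}}

```text
t: 12.6
eef_pos: [0.4681, 0.0431, 0.0424]
tool_rot: [0.001, -0.012, 1.0, 0.0]
contact_force: [0.5, -0.8, 0.1]
gripper_width: 0.547
grasp_force: 42.1
```

Request:
{"api": "drive_tool", "payload": {"commands": [{"hand": 0.4,"translation": [0,0,-1],"angular": [0,0,0]},{"hand": 0.4,"translation": [0,0,-2],"angular": [0,0,0]},{"hand": 0.4,"translation": [0,0,-2],"angular": [0,0,0]}]}}

```text
t: 12.98
eef_pos: [0.467, 0.043, 0.0393]
tool_rot: [0.0, -0.012, 1.0, 0.0]
contact_force: [0.5, -0.0, -0.2]
gripper_width: 0.546
grasp_force: 42.1
```

Request:
{"api": "drive_tool", "payload": {"commands": [{"hand": 0.4,"translation": [0,0,-1],"angular": [0,0,0]},{"hand": 0.7,"translation": [0,0,-1],"angular": [0,0,0]},{"hand": 0.8,"translation": [0,0,-1],"angular": [0,0,0]},{"hand": 0.8,"translation": [0,0,0],"angular": [0,0,0]},{"hand": 1,"translation": [0,0,40],"angular": [0,0,0]},{"hand": 1,"translation": [50,0,95],"angular": [0,0,0]},{"hand": 1,"translation": [100,10,140],"angular": [0,0,0]},{"hand": 1,"translation": [100,10,140],"angular": [0,0,0]},{"hand": 1,"translation": [100,10,140],"angular": [0,0,0]}]}}

```text
t: 14.1
eef_pos: [0.5681, 0.0533, 0.1802]
tool_rot: [0.001, -0.012, 1.0, 0.0]
contact_force: [0.0, 0.0, -0.7]
gripper_width: 0.995
grasp_force: 0.0
```

Run:
```python
from lift import *
m,im=look(.038,("lift10",));cv2.imwrite("pics/w7.png",im[:,:,::-1])
look(.012,("plate","stand_top"))
look(.132,("gauge_barrel","gauge"))
```

```text
eef [0.5665 0.0529 0.1789] q [ 0.13  0.41 -0.42  1.85  0.21  0.92  1.21] t 14.15
lift10 0.96 [248.  87.] rect [474.5  41.7] [57.5 48.1] 1.4 cen 472.6 41.7 [166. 106.  57.]
eef [0.5653 0.0526 0.178 ] q [ 0.13  0.41 -0.42  1.86  0.21  0.92  1.21] t 14.25
plate 0.65 [279.  86.] rect [474.4  42.9] [110.  169.5] 1.4 cen 473.7 43.7 [211. 196. 180.]
stand_top 0.75 [268. 252.] rect [670.5  73.4] [154.5  84.3] 86.1 cen 664.0 69.5 [215. 171. 101.]
eef [0.5658 0.0527 0.1783] q [ 0.13  0.41 -0.42  1.86  0.21  0.92  1.21] t 14.4
gauge_barrel 0.6 [277. 298.] rect [621.7  70.5] [98.9 63. ] 90.0 cen 627.7 70.5 [172. 164. 147.]
gauge 0.84 [277. 295.] rect [621.5  70.2] [97.8 61.6] 89.3 cen 627.7 70.6 [173. 165. 149.]
```

View pics/w7.png

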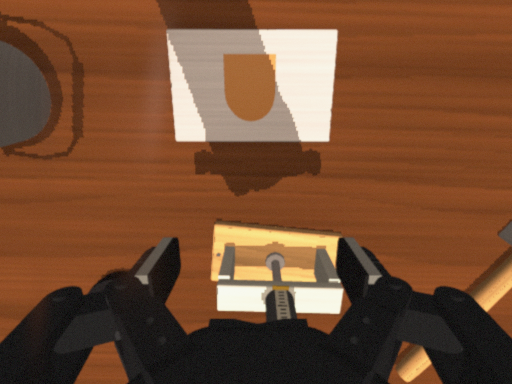

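Request:
{"api": "drive_tool", "payload": {"commands": [{"hand": 1,"translation": [20,10,35],"angular": [0,0,0]},{"hand": 1,"translation": [65,25,35],"angular": [0,0,-0.03]},{"hand": 1,"translation": [105,25,35],"angular": [0,0,-0.05]},{"hand": 1,"translation": [105,25,35],"angular": [0,0,-0.05]},{"hand": 1,"translation": [105,25,35],"angular": [0,0,-0.05]},{"hand": 1,"translation": [105,25,35],"angular": [0,0,-0.05]}]}}

```text
t: 15.25
eef_pos: [0.671, 0.078, 0.2143]
tool_rot: [-0.0, 0.013, 1.0, -0.0]
contact_force: [0.7, 0.1, 0.2]
gripper_width: 0.997
grasp_force: 0.0
```

Run:
```python
from lift import *
for c in ("scene","side"):
    im=bot.read_camera(c);m=bot.camera_model(c);cv2.imwrite(f"pics/{c}8.png",im[:,:,::-1])
    print(c,proj(m,[.6725,.0775,.147]),proj(m,[.6725,.0775,.089]),proj(m,[.6725,.0775,.015]))
o=bot.get_obs();print(o["eef_pos"])
a=[cv2.resize(cv2.imread(f"pics/{c}8.png")[r:r+90,q:q+120],None,fx=3.2,fy=5,interpolation=1) for c,r,q in (("scene",220,200),("side",175,140))]
cv2.imwrite("pics/g8.png",np.hstack(a))
```

```text
scene [257.50717949 254.31470641] [257.46071061 265.45493482] [257.40711287 278.30420202]
side [191.35553297 199.45302292] [193.63296387 211.72260771] [196.33905969 226.30161076]
[0.67130952 0.07794048 0.2145507 ]
```

View pics/g8.png

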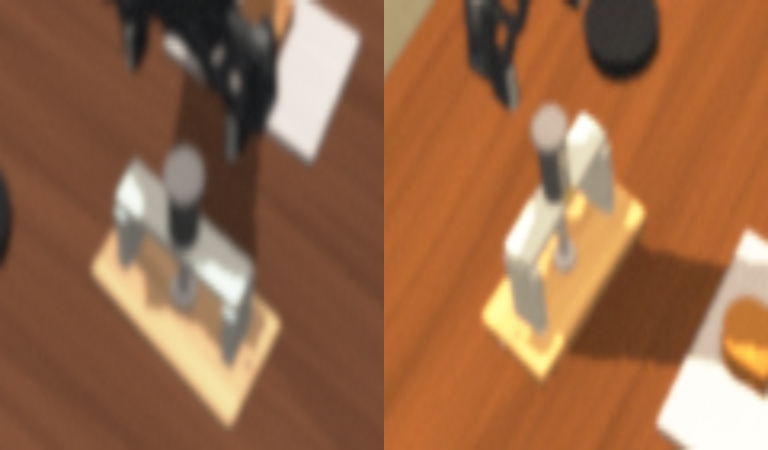

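Request:
{"api": "drive_tool", "payload": {"commands": [{"hand": 1,"translation": [1,0,-50],"angular": [0,0,0]},{"hand": 1,"translation": [1,0,-90],"angular": [0,0,0]},{"hand": 1,"translation": [1,0,-100],"angular": [0,0,0]},{"hand": 1,"translation": [1,0,-100],"angular": [0,0,0]},{"hand": 0.2,"translation": [1,0,-100],"angular": [0,0,0]},{"hand": 0.2,"translation": [1,0,-100],"angular": [0,0,0]},{"hand": 0.2,"translation": [1,0,-100],"angular": [0,0,0]},{"hand": 0.2,"translation": [1,0,-100],"angular": [0,0,0]},{"hand": 0.2,"translation": [1,0,-100],"angular": [0,0,0]},{"hand": 0.2,"translation": [1,0,-100],"angular": [0,0,0]}], "force": 60}}

```text
t: 16.6
eef_pos: [0.6737, 0.0775, 0.1152]
tool_rot: [0.001, 0.013, 1.0, -0.0]
contact_force: [-0.3, -3.1, 5.7]
gripper_width: 0.331
grasp_force: 58.6
```

Request:
{"api": "drive_tool", "payload": {"commands": [{"hand": 0.2,"translation": [0,0,30],"angular": [0,0,0]},{"hand": 0.2,"translation": [0,0,80],"angular": [0,0,0]},{"hand": 0.2,"translation": [0,0,80],"angular": [0,0,0]},{"hand": 0.2,"translation": [0,0,80],"angular": [0,0,0]}]}}

```text
t: 17.1
eef_pos: [0.6719, 0.0779, 0.1928]
tool_rot: [-0.001, 0.013, 1.0, -0.0]
contact_force: [0.4, -0.0, -4.8]
gripper_width: 0.333
grasp_force: 59.6
```

Run:
```python
from lift import *
m,im=look(.147,("gauge",));cv2.imwrite("pics/w9.png",im[:,:,::-1])
```

```text
eef [0.6715 0.0777 0.1921] q [ 0.06  0.56 -0.39  1.58  0.23  1.05  1.16] t 17.15
gauge 0.91 [253. 230.] rect [681.7  76.6] [126.6 126.8] 42.1 cen 691.8 75.0 [203. 187. 167.]
```

View pics/w9.png

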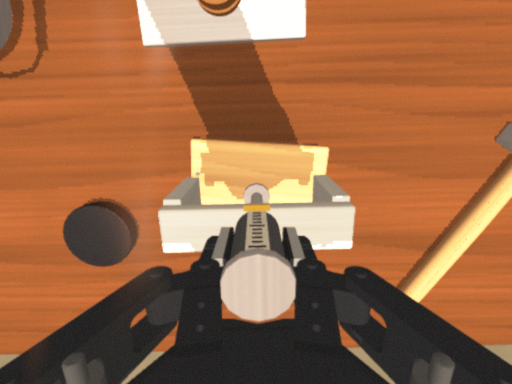

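Request:
{"api": "drive_tool", "payload": {"commands": [{"hand": 0.2,"translation": [-45,-8,0],"angular": [0,0,0.01]},{"hand": 0.2,"translation": [-90,-16,0],"angular": [0,0,0.02]},{"hand": 0.2,"translation": [-135,-24,0],"angular": [0,0,0.04]},{"hand": 0.2,"translation": [-175,-32,0],"angular": [0,0,0.04]},{"hand": 0.2,"translation": [-197,-34,0],"angular": [0,0,0.04]},{"hand": 0.2,"translation": [-197,-34,0],"angular": [0,0,0.04]},{"hand": 0.2,"translation": [-197,-34,-30],"angular": [0,0,0.04]},{"hand": 0.2,"translation": [-197,-34,-55],"angular": [0,0,0.04]},{"hand": 0.2,"translation": [-197,-34,-70],"angular": [0,0,0.04]},{"hand": 0.2,"translation": [-197,-34,-76],"angular": [0,0,0.04]},{"hand": 0.2,"translation": [-197,-34,-76],"angular": [0,0,0.04]}]}}

```text
t: 18.58
eef_pos: [0.4764, 0.044, 0.1183]
tool_rot: [-0.0, -0.007, 1.0, 0.0]
contact_force: [-0.1, -0.4, -2.8]
gripper_width: 0.334
grasp_force: 59.9
```

Run:
```python
from lift import *
m,im=look(.147,());cv2.imwrite("pics/w10.png",im[:,:,::-1])
```

```text
eef [0.4765 0.0441 0.1187] q [ 0.14  0.37 -0.43  2.1   0.23  0.72  1.14] t 18.625
```

View pics/w10.png

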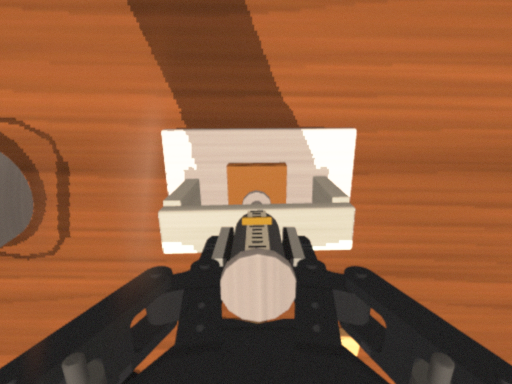

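Request:
{"api": "drive_tool", "payload": {"commands": [{"hand": 0.2,"translation": [-1,0,-3],"angular": [0,0,0]},{"hand": 0.2,"translation": [-1,0,-6],"angular": [0,0,0]},{"hand": 0.2,"translation": [-1,0,-6],"angular": [0,0,0]},{"hand": 0.2,"translation": [-1,0,-6],"angular": [0,0,0]}]}}

```text
t: 19.12
eef_pos: [0.4755, 0.0439, 0.1127]
tool_rot: [0.001, -0.007, 1.0, -0.0]
contact_force: [1.8, -1.4, 1.0]
gripper_width: 0.334
grasp_force: 59.8
```

Near contact; release and hold for a second with the fingers open.

Request:
{"api": "drive_tool", "payload": {"commands": [{"hand": 0.2,"translation": [0,0,-1],"angular": [0,0,0]},{"hand": 0.6,"translation": [0,0,-1],"angular": [0,0,0]},{"hand": 0.8,"translation": [0,0,-1],"angular": [0,0,0]},{"hand": 0.9,"translation": [0,0,-1],"angular": [0,0,0]},{"hand": 0.9,"translation": [0,0,-1],"angular": [0,0,0]},{"hand": 0.9,"translation": [0,0,-1],"angular": [0,0,0]},{"hand": 0.9,"translation": [0,0,-1],"angular": [0,0,0]},{"hand": 0.9,"translation": [0,0,-1],"angular": [0,0,0]},{"hand": 0.9,"translation": [0,0,-1],"angular": [0,0,0]},{"hand": 0.9,"translation": [0,0,-1],"angular": [0,0,0]},{"hand": 0.9,"translation": [0,0,-1],"angular": [0,0,0]},{"hand": 0.9,"translation": [0,0,-1],"angular": [0,0,0]}]}}

```text
t: 20.62
eef_pos: [0.475, 0.044, 0.1113]
tool_rot: [-0.0, -0.007, 1.0, 0.0]
contact_force: [0.9, -0.7, -0.6]
gripper_width: 0.897
grasp_force: 0.0
```

Run:
```python
from lift import *
m,im=look(.147,());a=im[100:350,130:390]
s=bot.read_camera("side");m=bot.camera_model("side");u,v=proj(m,[.475,.044,.07]).astype(int);print(u,v)
b=cv2.resize(s[v-45:v+45,u-60:u+60],(333,250))
cv2.imwrite("pics/w11.png",np.hstack([a,b])[:,:,::-1])
```

```text
eef [0.475  0.044  0.1113] q [ 0.14  0.38 -0.43  2.11  0.24  0.7   1.14] t 20.675
253 234
```

View pics/w11.png

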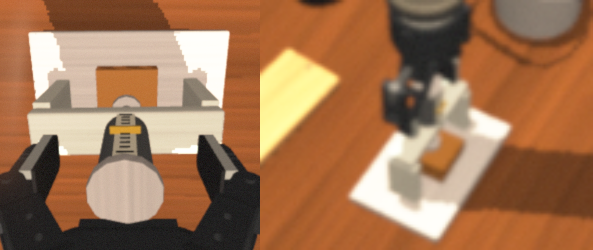

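Run:
```python
from lift import *
for c in ("scene","side"):
    im=bot.read_camera(c);m=bot.camera_model(c);cv2.imwrite(f"pics/{c}12.png",im[:,:,::-1])
    for d in bot.outline_of(c,"lift10"):
        print(c,round(d["score"],2),np.round(d["position"]),onz(m,d["position"],.01).round(3),im[d["pixels"]].mean(0).round(),d["pixels"].sum())
a=cv2.imread("pics/scene12.png")[80:330,100:420]
b=cv2.imread("pics/side12.png")[80:330,180:480]
cv2.imwrite("pics/c12.png",cv2.resize(np.hstack([a,b]),None,fx=1.25,fy=1.25))
```

```text
scene 0.84 [375. 277.] [0.48  0.365 0.01 ] [42. 35. 34.] 320
scene 0.6 [279. 235.] [0.501 0.052 0.01 ] [153. 129. 112.] 36
scene 0.5 [282. 225.] [0.462 0.04  0.01 ] [122.  86.  61.] 119
side 0.55 [194. 332.] [0.468 0.369 0.01 ] [70. 59. 52.] 398
side 0.53 [314. 139.] [ 0.537 -0.497  0.01 ] [138.  98.  64.] 671
side 0.47 [260. 244.] [0.462 0.03  0.01 ] [176. 112.  58.] 143
```

View pics/c12.png

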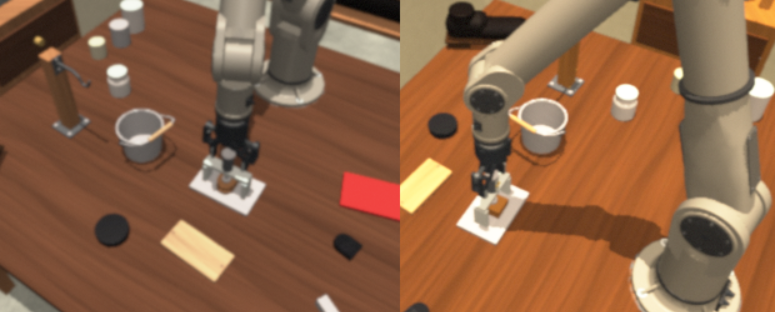

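Request:
{"api": "drive_tool", "payload": {"commands": [{"hand": 0.2,"translation": [0,0,0],"angular": [0,0,0]},{"hand": 0.2,"translation": [0,0,0],"angular": [0,0,0]},{"hand": 0.2,"translation": [0,0,0],"angular": [0,0,0]},{"hand": 0.2,"translation": [0,0,0],"angular": [0,0,0]},{"hand": 0.2,"translation": [0,0,0],"angular": [0,0,0]},{"hand": 0.2,"translation": [0,0,0],"angular": [0,0,0]},{"hand": 0.2,"translation": [0,0,30],"angular": [0,0,0]},{"hand": 0.2,"translation": [0,0,75],"angular": [0,0,0]},{"hand": 0.2,"translation": [0,0,80],"angular": [0,0,0]}]}}

```text
t: 22.05
eef_pos: [0.4763, 0.0447, 0.1933]
tool_rot: [0.002, -0.007, 1.0, 0.0]
contact_force: [0.6, 0.5, -5.8]
gripper_width: 0.334
grasp_force: 59.5
```

Request:
{"api": "drive_tool", "payload": {"commands": [{"hand": 0.2,"translation": [45,8,0],"angular": [0,0,-0.01]},{"hand": 0.2,"translation": [90,16,0],"angular": [0,0,-0.03]},{"hand": 0.2,"translation": [135,24,0],"angular": [0,0,-0.06]},{"hand": 0.2,"translation": [175,32,0],"angular": [0,0,-0.07]},{"hand": 0.2,"translation": [197,33,0],"angular": [0,0,-0.07]},{"hand": 0.2,"translation": [197,33,0],"angular": [0,0,-0.07]},{"hand": 0.2,"translation": [197,33,-30],"angular": [0,0,-0.07]},{"hand": 0.2,"translation": [197,33,-55],"angular": [0,0,-0.07]},{"hand": 0.2,"translation": [197,33,-70],"angular": [0,0,-0.07]},{"hand": 0.2,"translation": [197,33,-75],"angular": [0,0,-0.07]},{"hand": 0.2,"translation": [197,33,-75],"angular": [0,0,-0.07]}]}}

```text
t: 23.42
eef_pos: [0.672, 0.077, 0.1166]
tool_rot: [0.0, 0.028, 1.0, 0.0]
contact_force: [0.2, -0.2, -3.2]
gripper_width: 0.336
grasp_force: 59.6
```

Request:
{"api": "drive_tool", "payload": {"commands": [{"hand": 0.2,"translation": [0,0,-2],"angular": [0,0,0]},{"hand": 0.2,"translation": [0,0,-2],"angular": [0,0,0]},{"hand": 0.2,"translation": [0,0,-2],"angular": [0,0,0]}]}}

```text
t: 23.8
eef_pos: [0.6722, 0.077, 0.1147]
tool_rot: [0.0, 0.028, 1.0, 0.0]
contact_force: [-0.1, 0.1, -3.6]
gripper_width: 0.334
grasp_force: 59.6
```

Request:
{"api": "drive_tool", "payload": {"commands": [{"hand": 0.2,"translation": [0,0,-1],"angular": [0,0,0]},{"hand": 0.2,"translation": [0,0,-2],"angular": [0,0,0]},{"hand": 0.2,"translation": [0,0,-2],"angular": [0,0,0]}]}}

```text
t: 24.18
eef_pos: [0.6735, 0.0762, 0.1143]
tool_rot: [0.002, 0.028, 1.0, -0.0]
contact_force: [-1.4, -3.2, 7.3]
gripper_width: 0.34
grasp_force: 59.6
```

Request:
{"api": "drive_tool", "payload": {"commands": [{"hand": 0.2,"translation": [0,0,1],"angular": [0,0,0]},{"hand": 0.6,"translation": [0,0,1],"angular": [0,0,0]},{"hand": 1,"translation": [0,0,1],"angular": [0,0,0]},{"hand": 1,"translation": [0,0,1],"angular": [0,0,0]},{"hand": 1,"translation": [0,0,1],"angular": [0,0,0]},{"hand": 1,"translation": [0,0,40],"angular": [0,0,0]},{"hand": 1,"translation": [0,0,95],"angular": [0,0,0]},{"hand": 1,"translation": [-50,0,95],"angular": [0,0,0.03]},{"hand": 1,"translation": [-105,-20,80],"angular": [0,0,0.07]},{"hand": 1,"translation": [-135,-33,60],"angular": [0,0,0.07]},{"hand": 1,"translation": [-135,-33,60],"angular": [0,0,0.07]},{"hand": 1,"translation": [-135,-33,60],"angular": [0,0,0.07]}]}}

```text
t: 25.68
eef_pos: [0.5381, 0.0445, 0.173]
tool_rot: [0.001, -0.007, 1.0, 0.0]
contact_force: [0.9, -0.8, 0.7]
gripper_width: 0.998
grasp_force: 0.0
```

Run:
```python
from lift import *
look(.038,("lift10",)); 
for c in ("scene","side"):
    im=bot.read_camera(c);m=bot.camera_model(c)
    print(c,"expected gauge centre",proj(m,[.6725,.0775,.08]))
    for d in bot.outline_of(c,"gauge")[:2]: 
        ys,xs=np.where(d["pixels"]);print(round(d["score"],2),np.round(d["position"]),xs.min(),xs.max(),ys.min(),ys.max())
    for n in ("scene0","side0"):
        pass
    # same region difference with start picture
    old=cv2.imread(f"pics/{c}0.png")[:,:,::-1]; u,v=proj(m,[.6725,.0775,.08]).astype(int)
    print("diff",np.abs(im[v-25:v+25,u-25:u+25].astype(int)-old[v-25:v+25,u-25:u+25]).mean())
    for q in ("bail_grip","pail","hook_seat","post"):
        for d in bot.outline_of(c,q)[:2]:
            ys,xs=np.where(d["pixels"]);print(q,round(d["score"],2),np.round(d["position"]),xs.min(),xs.max(),ys.min(),ys.max())
    cv2.imwrite(f"pics/{c}13.png",im[:,:,::-1])
```

```text
eef [0.5385 0.0447 0.1731] q [ 0.17  0.38 -0.45  1.93  0.21  0.88  1.2 ] t 25.725
lift10 0.87 [256. 117.] rect [474.4  41.7] [57.9 47.5] 2.2 cen 472.4 41.6 [181. 114.  60.]
scene expected gauge centre [257.45386861 267.09520313]
0.75 [258. 264.] 236 277 250 293
0.55 [287. 230.] 251 311 208 252
diff 15.463066666666666
bail_grip 0.6 [222. 188.] 207 235 180 197
pail 0.91 [211. 186.] 193 236 168 208
hook_seat 0.64 [150. 153.] 131 171 119 190
post 0.32 [256. 279.] 253 259 274 281
side expected gauge centre [193.97360572 213.5578046 ]
0.62 [191. 212.] 178 212 196 241
diff 9.298
bail_grip 0.48 [280. 180.] 267 309 170 188
pail 0.72 [294. 178.] 267 313 159 202
pail 0.18 [213. 181.] 203 222 170 190
hook_seat 0.75 [312. 123.] 297 327 87 156
hook_seat 0.35 [197. 230.] 172 220 214 250
post 0.61 [313. 125.] 299 326 88 155
```

Request:
{"api": "drive_tool", "payload": {"commands": [{"hand": 1,"translation": [0,-50,40],"angular": [0,0,0]},{"hand": 1,"translation": [0,-100,80],"angular": [0,0,0]},{"hand": 1,"translation": [0,-150,100],"angular": [0,0,0]},{"hand": 1,"translation": [0,-200,100],"angular": [0,0,0]},{"hand": 1,"translation": [0,-250,100],"angular": [0,0,0]},{"hand": 1,"translation": [0,-280,100],"angular": [0,0,0]},{"hand": 1,"translation": [0,-280,100],"angular": [0,0,0]},{"hand": 1,"translation": [0,-280,100],"angular": [0,0,0]},{"hand": 1,"translation": [0,-280,100],"angular": [0,0,0]}]}}

```text
t: 27.5
eef_pos: [0.5373, -0.2343, 0.2724]
tool_rot: [0.0, -0.008, 1.0, 0.0]
contact_force: [0.5, 0.4, -0.1]
gripper_width: 1.002
grasp_force: 0.0
```

Run:
```python
from lift import *
m,im=look(.092,("pail","bail_grip","post","gluepot"));cv2.imwrite("pics/w14.png",im[:,:,::-1])
np.save("m14.npy",m,allow_pickle=True)
hsv=cv2.cvtColor(im,cv2.COLOR_RGB2HSV)
for n,lo,hi in (("wood",(12,90,120),(30,255,255)),("grey",(0,0,60),(180,60,255))):
    k=cv2.inRange(hsv,lo,hi);N,L,S,C=cv2.connectedComponentsWithStats(k)
    for i in range(1,N):
        if S[i,4]>60:
            r=cv2.minAreaRect(np.argwhere(L==i)[:,::-1].astype(np.float32));print(n,S[i].tolist(),C[i].round(),im[L==i].mean(0).round(),np.round(cv2.boxPoints(r)).tolist())
```

```text
eef [ 0.5373 -0.2345  0.2724] q [ 0.57  0.33 -0.34  1.72  0.12  1.11  1.79] t 27.55
pail 0.88 [270. 129.] rect [ 488.2 -210.7] [166.2 150.6] 80.1 cen 488.8 -205.4 [159. 140. 122.]
pail 0.33 [341. 140.] rect [ 493.9 -177.6] [101.3 150.5] 81.4 cen 497.5 -153.7 [214. 181. 132.]
bail_grip 0.87 [344. 136.] rect [ 475.6 -155.7] [156.9  70.7] 21.9 cen 486.8 -143.9 [215. 181. 130.]
post 0.96 [ 65. 165.] rect [ 541.3 -469.4] [172.7 129.9] 88.5 cen 539.6 -467.2 [101.  72.  51.]
post 0.7 [441. 118.] rect [471.5 -17.1] [ 86.6 138.3] 1.0 cen 472.8 -19.6 [244. 233. 218.]
gluepot 0.74 [101.  12.] rect [ 373.4 -402. ] [23.6 69.7] 0.9 cen 370.8 -397.9 [135. 113.  96.]
wood [175, 1, 37, 17, 130] [193.   9.] [147.  81.  38.] [[173.0, 5.0], [179.0, -5.0], [212.0, 13.0], [207.0, 23.0]]
wood [341, 9, 48, 21, 304] [365.  19.] [145.  80.  38.] [[340.0, 27.0], [341.0, 8.0], [388.0, 11.0], [387.0, 30.0]]
wood [476, 9, 24, 13, 92] [488.  15.] [149.  82.  39.] [[475.0, 19.0], [477.0, 7.0], [500.0, 10.0], [498.0, 21.0]]
wood [387, 11, 14, 28, 115] [393.  26.] [145.  80.  38.] [[387.0, 38.0], [387.0, 11.0], [400.
[... 6655 characters left out ...]
. 165.] [144. 126. 114.] [[93.0, 145.0], [130.0, 145.0], [130.0, 179.0], [93.0, 179.0]]
grey [0, 201, 112, 22, 1052] [ 52. 212.] [103.  94.  86.] [[-1.0, 210.0], [110.0, 199.0], [111.0, 213.0], [0.0, 224.0]]
grey [109, 217, 10, 10, 64] [113. 222.] [119. 105.  96.] [[108.0, 219.0], [114.0, 216.0], [119.0, 224.0], [112.0, 228.0]]
grey [135, 238, 37, 47, 477] [152. 261.] [108.  98.  87.] [[133.0, 279.0], [158.0, 231.0], [171.0, 238.0], [146.0, 286.0]]
grey [345, 238, 37, 47, 525] [365. 261.] [106.  98.  88.] [[344.0, 238.0], [358.0, 231.0], [383.0, 279.0], [369.0, 286.0]]
grey [410, 239, 102, 46, 2580] [459. 263.] [161. 153. 139.] [[408.0, 281.0], [411.0, 239.0], [513.0, 244.0], [511.0, 287.0]]
```

```bash
cat > fit.py <<'E'
from h import *
from scipy.optimize import minimize
S=2
def px(m,P): 
    P=np.asarray(P,float);c=P@np.array(m["view"])[:3,:3].T+np.array(m["view"])[:3,3]
    return np.c_[m["cx"]+m["fx"]*c[:,0]/-c[:,2],m["cy"]-m["fy"]*c[:,1]/-c[:,2]]
def hull(k,m,P): cv2.fillConvexPoly(k,cv2.convexHull(np.round(px(m,P)*S).astype(np.int32)),1)
def line(k,m,P,d):
    P=np.asarray(P);q=px(m,P);c=P@np.array(m["view"])[:3,:3].T+np.array(m["view"])[:3,3]
    w=max(1,int(round(d*m["fx"]/-c[:,2].mean()*S)))
    cv2.polylines(k,[np.round(q*S).astype(np.int32)],False,1,w)
def T(x,y,a,P):
    P=np.asarray(P,float);c,s=np.cos(a),np.sin(a);return np.c_[x+c*P[:,0]-s*P[:,1],y+s*P[:,0]+c*P[:,1],P[:,2]]
def box(a,b,z0,z1): return [(i*a/2,j*b/2,z) for i in(-1,1) for j in(-1,1) for z in(z0,z1)]
th=np.linspace(0,2*np.pi,40)
def ring(r,z): return np.c_[r*np.cos(th),r*np.sin(th),0*th+z]
u=np.linspace(0,np.pi,13)
HOOK=[(0,0,.241),(-.08,0,.241)]+[(-.115+.024*np.cos(t)*.96,0,.227-.014*np.sin(t)-0.0) for t in u]+[(-.138,0,.240)]
def post(k,m,p):
    x,y,a=p[:3]
    hull(k,m,T(x,y,a,box(.04,.045,0,.263)));hull(k,m,T(x,y,a,box(.08,.085,0,.005)));line(k,m,T(x,y,a,HOOK),.008)
def pail(k,m,p):
    x,y,a,b=p
    hull(k,m,T(x,y,a,np.r_[ring(.062,.092),ring(.052,0)]))
    g=lambda yy:(-.095*np.sin(b),yy,.08+.095*np.cos(b))
    line(k,m,T(x,y,a,[(0,-.07,.08),g(-.04)]),.005);line(k,m,T(x,y,a,[(0,.07,.08),g(.04)]),.005)
    line(k,m,T(x,y,a,[g(-.04),g(.04)]),.012)
def cost(p,f,obs):
    s=0
    for m,M in obs:
        k=np.zeros((384*S,512*S),np.uint8);f(k,m,p)
        r=cv2.resize(k.astype(np.float32),(512,384),interpolation=cv2.INTER_AREA)
        s+=1-np.minimum(r,M).sum()/np.maximum(r,M).sum()
    return s
def fit(f,obs,starts,step):
    best=None
    for p in starts:
        p=np.array(p,float);sim=np.vstack([p]+[p+np.eye(len(p))[i]*step[i] for i in range(len(p))])
        r=minimize(cost,p,args=(f,obs),method="Nelder-Mead",options=dict(initial_simplex=sim,maxiter=250,xatol=1e-4,fatol=1e-4))
        if best is None or r.fun<best.fun: best=r
    return best
E
cat > run1.py <<'E'
from fit import *
import pickle
O={}
for c in ("scene","side","wrist"):
    m=bot.camera_model(c);im=bot.read_camera(c);cv2.imwrite(f"pics/{c}15.png",im[:,:,::-1])
    for q in ("pail","post","hook_seat"):
        d=bot.outline_of(c,q)
        if d: O[c,q]=(m,d[0]["pixels"].astype(np.float32),d[0]["score"],d[0]["position"])
pickle.dump(O,open("O.pkl","wb"))
E
cat > run2.py <<'E'
from fit import *
import pickle
O=pickle.load(open("O.pkl","rb"))
for k,v in O.items(): print(k,round(v[2],2),np.round(v[3]),int(v[1].sum()))
def ob(q,cams): return [O[c,q][:2] for c in cams if (c,q) in O]
for cams in (("scene","side","wrist"),("side","wrist"),("wrist",)):
    r=fit(pail,ob("pail",cams),[(.49,-.235,a,1.1) for a in np.arange(-3.1,3,.7)],(.01,.01,.3,.1));print("pail",cams,r.x.round(4),r.fun.round(3))
    r=fit(post,ob("post",cams),[(.53,-.48,a) for a in np.arange(-3.1,3,.7)],(.01,.01,.3));print("post",cams,r.x.round(4),r.fun.round(3))
E
python3 run1.py; python3 run2.py
```

```text
('scene', 'pail') 0.68 [210. 185.] 1306
('scene', 'post') 0.72 [152. 149.] 1279
('scene', 'hook_seat') 0.87 [148. 154.] 1425
('side', 'pail') 0.69 [195. 214.] 722
('side', 'post') 0.72 [315. 120.] 1239
('side', 'hook_seat') 0.63 [312. 120.] 1242
('wrist', 'pail') 0.79 [272. 129.] 12532
('wrist', 'post') 0.84 [ 63. 168.] 8996
('wrist', 'hook_seat') 0.67 [ 66. 171.] 9214
pail ('scene', 'side', 'wrist') [ 0.4841 -0.2291 -1.757   1.0653] 1.235
post ('scene', 'side', 'wrist') [ 0.5254 -0.4676 -1.6596] 0.342
pail ('side', 'wrist') [ 0.4819 -0.2297 -1.7543  1.2173] 1.167
post ('side', 'wrist') [ 0.5251 -0.4671 -1.662 ] 0.202
pail ('wrist',) [ 0.4819 -0.2297 -1.7543  1.2173] 0.167
post ('wrist',) [ 0.5265 -0.4684 -1.6505] 0.085
```

Run:
```python
from fit import *
import pickle
O=pickle.load(open("O.pkl","rb"))
ob=[O["scene","pail"][:2],O["wrist","pail"][:2]]
r=fit(pail,ob,[(.483,-.23,-1.75,1.15),(.483,-.23,-1.6,1.0)],(.008,.008,.15,.1));print(r.x.round(4),r.fun)
for o in ob: print(cost(r.x,pail,[o]))
```

```text
[ 0.4846 -0.2288 -1.7569  1.0609] 0.23369693756103516
0.05527824
0.1784187
```

Request:
{"api": "drive_tool", "payload": {"commands": [{"hand": 1,"translation": [-10,50,0],"angular": [0,0,0]},{"hand": 1,"translation": [-20,100,0],"angular": [0,0,0]},{"hand": 1,"translation": [-35,150,0],"angular": [0,0,0]},{"hand": 1,"translation": [-50,200,-40],"angular": [0,0,0]},{"hand": 1,"translation": [-60,250,-80],"angular": [0,0,0]},{"hand": 1,"translation": [-70,277,-120],"angular": [0,0,0.008]},{"hand": 1,"translation": [-70,277,-160],"angular": [0,0,0.008]},{"hand": 1,"translation": [-70,277,-180],"angular": [0,0,0.008]},{"hand": 1,"translation": [-70,277,-180],"angular": [0,0,0.008]},{"hand": 1,"translation": [-70,277,-180],"angular": [0,0,0.008]}]}}

```text
t: 29.6
eef_pos: [0.4677, 0.0411, 0.0931]
tool_rot: [0.001, -0.011, 1.0, 0.0]
contact_force: [0.2, 0.2, -0.4]
gripper_width: 1.0
grasp_force: 0.0
```

Run:
```python
from lift import *
look(.038,("lift10",))
```

```text
eef [0.468  0.0411 0.0934] q [ 0.16  0.4  -0.45  2.14  0.28  0.66  1.11] t 29.65
lift10 0.86 [257. 217.] rect [472.   41.5] [60.9 48.3] 1.2 cen 469.9 41.5 [162.  99.  47.]
```

Request:
{"api": "drive_tool", "payload": {"commands": [{"hand": 1,"translation": [-1,0,-30],"angular": [0,0,0]},{"hand": 1,"translation": [-1,0,-51],"angular": [0,0,0]},{"hand": 1,"translation": [-1,0,-51],"angular": [0,0,0]},{"hand": 0.4,"translation": [-1,0,-51],"angular": [0,0,0]},{"hand": 0.4,"translation": [-1,0,-51],"angular": [0,0,0]},{"hand": 0.4,"translation": [-1,0,-51],"angular": [0,0,0]},{"hand": 0.4,"translation": [-1,0,-51],"angular": [0,0,0]},{"hand": 0.4,"translation": [-1,0,-51],"angular": [0,0,0]},{"hand": 0.4,"translation": [-1,0,0],"angular": [0,0,0]},{"hand": 0.4,"translation": [9,-10,50],"angular": [0,0,0]},{"hand": 0.4,"translation": [9,-10,100],"angular": [0,0,0]},{"hand": 0.4,"translation": [9,-10,100],"angular": [0,0,0]}], "force": 40}}

```text
t: 31.2
eef_pos: [0.4787, 0.0313, 0.1966]
tool_rot: [0.004, -0.011, 1.0, 0.0]
contact_force: [0.7, 0.4, -1.6]
gripper_width: 0.549
grasp_force: 42.5
```

Run:
```python
from lift import *
look(.022,("lift10",))
im=bot.read_camera("side");m=bot.camera_model("side")
for d in bot.outline_of("side","lift10")[:4]: print(round(d["score"],2),d["position"],onz(m,d["position"],.02).round(3),d["pixels"].sum())
```

```text
eef [0.4771 0.031  0.1943] q [ 0.26  0.26 -0.52  2.04  0.17  0.88  1.24] t 31.25
lift10 0.86 [268. 171.] rect [477.1  42.2] [59.7 49.2] 1.2 cen 474.3 41.8 [198. 130.  69.]
lift10 0.58 [256. 251.] rect [586.2  31.7] [145.3 109.3] 1.2 cen 580.6 31.7 [181. 110.  51.]
lift10 0.48 [509. 172.] rect [472.5 321.4] [32.6  6.8] 17.0 cen 472.3 322.0 [29. 21. 17.]
0.82 [254.2, 243.1] [0.476 0.042 0.02 ] 274
0.77 [195.4, 330.3] [0.464 0.365 0.02 ] 420
0.49 [260.4, 210.0] [ 0.528 -0.082  0.02 ] 136
```

Request:
{"api": "drive_tool", "payload": {"commands": [{"hand": 0.4,"translation": [0,-50,15],"angular": [0,0,0]},{"hand": 0.4,"translation": [0,-100,15],"angular": [0,0,0]},{"hand": 0.4,"translation": [0,-150,15],"angular": [0,0,0]},{"hand": 0.4,"translation": [0,-200,15],"angular": [0,0,0]},{"hand": 0.4,"translation": [0,-240,15],"angular": [0,0,0]},{"hand": 0.4,"translation": [0,-260,15],"angular": [0,0,0]},{"hand": 0.4,"translation": [0,-260,15],"angular": [0,0,0]},{"hand": 0.4,"translation": [0,-260,15],"angular": [0,0,0]}]}}

```text
t: 32.4
eef_pos: [0.4762, -0.2267, 0.2069]
tool_rot: [-0.0, -0.012, 1.0, 0.001]
contact_force: [-0.2, 0.1, -0.2]
gripper_width: 0.545
grasp_force: 42.5
```

Run:
```python
from fit import *
o=bot.get_obs();print(o["eef_pos"],o["tool_rot"].round(3))
ob=[]
for c in ("scene","side"):
    m=bot.camera_model(c);im=bot.read_camera(c)
    for d in bot.outline_of(c,"pail"):
        e=np.linalg.norm(np.array(d["position"])-proj(m,[.484,-.22,.06]))
        print(c,round(d["score"],2),np.round(d["position"]),d["pixels"].sum(),round(e))
        if e<14: ob.append((m,d["pixels"].astype(np.float32)));break
r=fit(pail,ob,[(.483,-.23,-1.75,1.15),(.483,-.23,-1.6,1.0)],(.008,.008,.15,.1));print(r.x.round(4),r.fun)
```

```text
[ 0.47621393 -0.22674591  0.20690216] [-0.    -0.012  1.     0.001]
scene 0.84 [212. 186.] 1336 3
side 0.69 [295. 179.] 1426 3
[ 0.4833 -0.2288 -1.6625  1.051 ] 0.11342424154281616
```

Request:
{"api": "drive_tool", "payload": {"commands": [{"hand": 0.4,"translation": [0,-2,-50],"angular": [0,0,0]},{"hand": 0.4,"translation": [0,-2,-100],"angular": [0,0,0]},{"hand": 0.4,"translation": [0,-2,-135],"angular": [0,0,0]},{"hand": 0.4,"translation": [0,-2,-135],"angular": [0,0,0]},{"hand": 0.65,"translation": [0,-2,-135],"angular": [0,0,0]},{"hand": 0.7,"translation": [0,-2,-135],"angular": [0,0,0]},{"hand": 0.7,"translation": [0,-2,-135],"angular": [0,0,0]},{"hand": 0.7,"translation": [0,-2,-90],"angular": [0,0,0]},{"hand": 0.7,"translation": [0,-2,-40],"angular": [0,0,0]},{"hand": 0.7,"translation": [0,-2,20],"angular": [0,0,0]},{"hand": 1,"translation": [0,30,20],"angular": [0,0,0]},{"hand": 1,"translation": [0,90,20],"angular": [0,0,0]}]}}

```text
t: 34.1
eef_pos: [0.4766, -0.1403, 0.229]
tool_rot: [0.002, -0.008, 1.0, -0.001]
contact_force: [0.6, 1.5, -0.4]
gripper_width: 0.997
grasp_force: 0.0
```

Request:
{"api": "drive_tool", "payload": {"commands": [{"hand": 1,"translation": [0,50,0],"angular": [0,0,0]},{"hand": 1,"translation": [0,100,0],"angular": [0,0,0]},{"hand": 1,"translation": [0,150,-30],"angular": [0,0,0]},{"hand": 1,"translation": [-3,182,-60],"angular": [0,0,0]},{"hand": 1,"translation": [-3,182,-110],"angular": [0,0,0]},{"hand": 1,"translation": [-3,182,-130],"angular": [0,0,0]},{"hand": 1,"translation": [-3,182,-130],"angular": [0,0,0]},{"hand": 1,"translation": [-3,182,-130],"angular": [0,0,0]}]}}

```text
t: 35.1
eef_pos: [0.4739, 0.0431, 0.0985]
tool_rot: [0.001, -0.011, 1.0, 0.0]
contact_force: [0.5, -0.1, 0.2]
gripper_width: 1.002
grasp_force: 0.0
```

Run:
```python
from lift import *
look(.022,("lift10",))
```

```text
eef [0.4741 0.0431 0.0987] q [ 0.19  0.41 -0.49  2.12  0.3   0.68  1.09] t 35.15
lift10 0.57 [254. 200.] rect [475.5  41.8] [59.2 48.1] 1.6 cen 473.2 41.9 [161.  99.  47.]
```

Request:
{"api": "drive_tool", "payload": {"commands": [{"hand": 1,"translation": [-5,-1,-40],"angular": [0,0,0]},{"hand": 1,"translation": [-5,-1,-65],"angular": [0,0,0]},{"hand": 1,"translation": [-5,-1,-70],"angular": [0,0,0]},{"hand": 1,"translation": [-5,-1,-70],"angular": [0,0,0]},{"hand": 0.4,"translation": [-5,-1,-70],"angular": [0,0,0]},{"hand": 0.4,"translation": [-5,-1,-70],"angular": [0,0,0]},{"hand": 0.4,"translation": [-5,-1,-70],"angular": [0,0,0]},{"hand": 0.4,"translation": [-5,-1,-70],"angular": [0,0,0]},{"hand": 0.4,"translation": [-5,-1,-70],"angular": [0,0,0]},{"hand": 0.4,"translation": [-5,-1,-20],"angular": [0,0,0]},{"hand": 0.4,"translation": [0,-1,40],"angular": [0,0,0]},{"hand": 0.4,"translation": [2,-30,100],"angular": [0,0,0]}]}}

```text
t: 36.7
eef_pos: [0.4752, 0.0165, 0.196]
tool_rot: [0.001, -0.013, 1.0, 0.001]
contact_force: [1.4, -2.3, -1.1]
gripper_width: 0.547
grasp_force: 42.3
```

Request:
{"api": "drive_tool", "payload": {"commands": [{"hand": 0.4,"translation": [0,-50,15],"angular": [0,0,0]},{"hand": 0.4,"translation": [0,-100,15],"angular": [0,0,0]},{"hand": 0.4,"translation": [0,-150,15],"angular": [0,0,0]},{"hand": 0.4,"translation": [0,-200,15],"angular": [0,0,0]},{"hand": 0.4,"translation": [0,-242,15],"angular": [0,0,0]},{"hand": 0.4,"translation": [0,-242,15],"angular": [0,0,0]},{"hand": 0.4,"translation": [0,-242,15],"angular": [0,0,0]},{"hand": 0.4,"translation": [0,-242,15],"angular": [0,0,0]}]}}

```text
t: 37.7
eef_pos: [0.4751, -0.2256, 0.2087]
tool_rot: [0.0, -0.012, 1.0, 0.0]
contact_force: [-0.1, 0.0, -0.7]
gripper_width: 0.543
grasp_force: 42.3
```

Run:
```python
from lift import *
look(.022,("lift10",)) 
for c in ("scene","side"):
    im=bot.read_camera(c);m=bot.camera_model(c)
    for d in bot.outline_of(c,"lift10")[:5]: print(c,round(d["score"],2),np.round(d["position"]),onz(m,d["position"],.02).round(3),d["pixels"].sum(),im[d["pixels"]].mean(0).round())
```

```text
eef [ 0.4751 -0.2257  0.2087] q [ 0.68  0.31 -0.42  1.93  0.15  0.94  1.78] t 37.75
lift10 0.65 [257. 250.] rect [ 587.3 -223.9] [143.8 111.9] 2.2 cen 582.6 -224.6 [158.  95.  43.]
lift10 0.56 [251. 178.] rect [ 485.1 -233.4] [60.9 50.9] 2.3 cen 483.2 -233.1 [184. 123.  66.]
scene 0.71 [284. 230.] [0.482 0.06  0.02 ] 1542 [228. 219. 212.]
scene 0.66 [379. 275.] [0.474 0.372 0.02 ] 362 [48. 39. 36.]
scene 0.48 [206. 160.] [ 0.357 -0.362  0.02 ] 159 [137.  93.  61.]
side 0.96 [192. 333.] [0.467 0.375 0.02 ] 365 [66. 57. 52.]
side 0.46 [293. 182.] [ 0.494 -0.247  0.02 ] 39 [226. 167. 107.]
```

Request:
{"api": "drive_tool", "payload": {"commands": [{"hand": 0.4,"translation": [1,-4,-50],"angular": [0,0,0]},{"hand": 0.4,"translation": [1,-4,-100],"angular": [0,0,0]},{"hand": 0.4,"translation": [1,-4,-135],"angular": [0,0,0]},{"hand": 0.4,"translation": [1,-4,-135],"angular": [0,0,0]},{"hand": 0.65,"translation": [1,-4,-135],"angular": [0,0,0]},{"hand": 0.7,"translation": [1,-4,-135],"angular": [0,0,0]},{"hand": 0.7,"translation": [1,-4,-135],"angular": [0,0,0]},{"hand": 0.7,"translation": [1,-4,-90],"angular": [0,0,0]},{"hand": 0.7,"translation": [1,-4,-40],"angular": [0,0,0]},{"hand": 0.7,"translation": [1,-4,20],"angular": [0,0,0]},{"hand": 0.7,"translation": [30,-4,70],"angular": [0,0,-0.1]},{"hand": 0.7,"translation": [50,-4,70],"angular": [0,0,-0.15]}]}}

```text
t: 39.5
eef_pos: [0.5282, -0.2318, 0.2846]
tool_rot: [0.005, 0.065, 0.998, -0.002]
contact_force: [-0.5, -0.2, -0.2]
gripper_width: 0.704
grasp_force: 0.0
```

Run:
```python
from fit import *
from lift import look
bot_obs=bot.get_obs();print(bot_obs["eef_pos"],bot_obs["tool_rot"].round(3))
look(.025,("lift10",))
ob=[];hk=[]
for c in ("scene","side","wrist"):
    m=bot.camera_model(c);im=bot.read_camera(c)
    for q,L,P in (("pail",ob,[.484,-.22,.06]),("post",hk,[.525,-.45,.14])):
        for d in bot.outline_of(c,q):
            e=np.linalg.norm(np.array(d["position"])-proj(m,P))
            if e<(14 if c!="wrist" else 60): L.append((m,d["pixels"].astype(np.float32)));print(c,q,round(d["score"],2));break
    if c=="wrist":
        k=cv2.inRange(cv2.cvtColor(im,cv2.COLOR_RGB2HSV),(12,80,160),(32,255,255));N,Lb,S_,C=cv2.connectedComponentsWithStats(k)
        for i in range(1,N):
            if S_[i,4]>250: print("yellow",S_[i].tolist(),C[i].round(),np.round(cv2.boxPoints(cv2.minAreaRect(np.argwhere(Lb==i)[:,::-1].astype(np.float32)))).tolist())
        cv2.imwrite("pics/w16.png",im[:,:,::-1])
for w in (ob,ob[:2],ob[2:]):
    if w: r=fit(pail,w,[(.483,-.23,-1.75,1.1),(.483,-.23,-1.6,1.0)],(.008,.008,.15,.1));print("pail",r.x.round(4),round(r.fun/len(w),3))
for w in (hk,hk[:2]):
    r=fit(post,w,[(.526,-.468,-1.65)],(.01,.01,.2));print("post",r.x.round(4),round(r.fun/len(w),3))
```

```text
[ 0.5281887  -0.23181927  0.28458035] [ 0.005  0.065  0.998 -0.002]
eef [ 0.5292 -0.231   0.282 ] q [ 0.64  0.31 -0.41  1.74  0.14  1.12  1.62] t 39.55
lift10 0.68 [253. 130.] rect [ 486.5 -233.4] [57.9 48.3] 1.2 cen 484.3 -233.3 [166. 103.  53.]
scene pail 0.57
scene post 0.82
side pail 0.94
side post 0.77
wrist pail 0.91
wrist post 0.65
yellow [326, 107, 22, 82, 920] [337. 146.] [[325.0, 187.0], [336.0, 106.0], [348.0, 108.0], [337.0, 189.0]]
yellow [234, 113, 39, 46, 1378] [254. 135.] [[233.0, 119.0], [269.0, 113.0], [276.0, 155.0], [240.0, 161.0]]
yellow [407, 203, 105, 51, 2723] [456. 222.] [[405.0, 207.0], [511.0, 203.0], [513.0, 249.0], [407.0, 254.0]]
pail [ 0.4827 -0.2283 -1.7532  1.0414] 0.162
pail [ 0.4827 -0.2283 -1.9144  1.0558] 0.096
pail [ 0.482  -0.2299 -1.7569  1.1635] 0.277
post [ 0.525  -0.4674 -1.6574] 0.109
post [ 0.5247 -0.4678 -1.6509] 0.112
```

```bash
cat > bar.py <<'E'
from h import *
def bar(lo=(12,80,160),near=None):
    m=bot.camera_model("wrist");im=bot.read_camera("wrist");o=bot.get_obs();print("eef",o["eef_pos"].round(4),o["tool_rot"].round(3),o["t"])
    k=cv2.inRange(cv2.cvtColor(im,cv2.COLOR_RGB2HSV),lo,(32,255,255));N,Lb,S_,C=cv2.connectedComponentsWithStats(k)
    for i in range(1,N):
        (c,(w,h),a)=cv2.minAreaRect(np.argwhere(Lb==i)[:,::-1].astype(np.float32))
        if max(w,h)>4*min(w,h) and max(w,h)>50:
            b=cv2.boxPoints((c,(w,h),a));l=[np.linalg.norm(b[i]-b[(i+1)%4]) for i in range(4)]
            e=(b[0]+b[1])/2,(b[2]+b[3])/2
            if l[0]>l[1]: e=(b[1]+b[2])/2,(b[3]+b[0])/2
            for z in (.115,.125,.135,.175):
                A,B=onz(m,e[0],z),onz(m,e[1],z);d=A-B
                print("bar",np.round(c),"z",z,"mid",((A+B)/2*1000).round(1)[:2],"len",round(np.hypot(*d[:2])*1000,1),"ang",round(np.degrees(np.arctan2(d[1],d[0])),1))
if __name__=="__main__": bar()
E
python3 bar.py
```

```text
eef [ 0.5246 -0.2313  0.2784] [-0.     0.064  0.998  0.   ] 40.1
bar [336. 146.] z 0.115 mid [ 500.9 -143.3] len 86.6 ang 169.7
bar [336. 146.] z 0.125 mid [ 499.2 -146.1] len 83.6 ang 169.7
bar [336. 146.] z 0.135 mid [ 497.5 -148.8] len 80.6 ang 169.7
bar [336. 146.] z 0.175 mid [ 490.8 -159.8] len 68.8 ang 169.7
```

Request:
{"api": "drive_tool", "payload": {"commands": [{"hand": 0.7,"translation": [-25,45,-10],"angular": [0,0,-0.03]},{"hand": 0.7,"translation": [-50,89,-40],"angular": [0,0,-0.05]},{"hand": 0.7,"translation": [-50,89,-90],"angular": [0,0,-0.05]},{"hand": 0.7,"translation": [-50,89,-90],"angular": [0,0,-0.05]},{"hand": 0.7,"translation": [-50,89,-90],"angular": [0,0,-0.05]},{"hand": 0.7,"translation": [-50,89,-90],"angular": [0,0,-0.05]}]}}

```text
t: 40.85
eef_pos: [0.4764, -0.1429, 0.1903]
tool_rot: [0.002, 0.089, 0.996, -0.0]
contact_force: [-0.9, 0.1, 0.3]
gripper_width: 0.7
grasp_force: 0.0
```

Run:
```python
from bar import *
bar()
```

```text
eef [ 0.4762 -0.1428  0.1901] [ 0.001  0.089  0.996 -0.   ] 40.9
bar [259. 237.] z 0.115 mid [ 507.4 -148.7] len 87.7 ang 169.8
bar [259. 237.] z 0.125 mid [ 502.3 -147.8] len 83.4 ang 169.8
bar [259. 237.] z 0.135 mid [ 497.1 -146.9] len 79.1 ang 169.8
bar [259. 237.] z 0.175 mid [ 476.7 -143.4] len 61.8 ang 169.8
```

Request:
{"api": "drive_tool", "payload": {"commands": [{"hand": 0.7,"translation": [-1,0,-40],"angular": [0,0,0]},{"hand": 0.7,"translation": [-1,0,-66],"angular": [0,0,0]},{"hand": 0.7,"translation": [-1,0,-66],"angular": [0,0,0]},{"hand": 0.4,"translation": [-1,0,-66],"angular": [0,0,0]},{"hand": 0,"translation": [-1,0,-66],"angular": [0,0,0]},{"hand": 0,"translation": [-1,0,-66],"angular": [0,0,0]},{"hand": 0,"translation": [-1,0,-66],"angular": [0,0,0]},{"hand": 0,"translation": [-1,0,-66],"angular": [0,0,0]},{"hand": 0,"translation": [-1,0,-66],"angular": [0,0,0]}], "force": 20}}

```text
t: 42.02
eef_pos: [0.4743, -0.1417, 0.1228]
tool_rot: [0.0, 0.089, 0.996, 0.0]
contact_force: [1.1, 3.1, 2.4]
gripper_width: 0.129
grasp_force: 21.5
```

Request:
{"api": "drive_tool", "payload": {"commands": [{"hand": 0,"translation": [-0.7,-4,6],"angular": [0,0,0]},{"hand": 0,"translation": [-1.4,-8,12],"angular": [0,0,0]},{"hand": 0,"translation": [-2.2,-12.5,17.5],"angular": [0,0,0]},{"hand": 0,"translation": [-3.1,-17.3,22.2],"angular": [0,0,0]},{"hand": 0,"translation": [-4.1,-22.7,27],"angular": [0,0,0]},{"hand": 0,"translation": [-5.1,-28.3,31.1],"angular": [0,0,0]},{"hand": 0,"translation": [-5.1,-28.3,31.1],"angular": [0,0,0]}]}}

```text
t: 42.9
eef_pos: [0.4688, -0.1711, 0.154]
tool_rot: [0.0, 0.089, 0.996, -0.0]
contact_force: [-0.3, 1.1, -2.3]
gripper_width: 0.132
grasp_force: 20.4
```

```bash
cat > pf.py <<'E'
from fit import *
def pf(P=(.484,-.22,.06),start=(.483,-.23,-1.75,.6),cams=("scene","side")):
    ob=[]
    for c in cams:
        m=bot.camera_model(c);im=bot.read_camera(c);cv2.imwrite(f"pics/{c}_{bot.get_obs()['t']:.2f}.png",im[:,:,::-1])
        for d in bot.outline_of(c,"pail"):
            if np.linalg.norm(np.array(d["position"])-proj(m,P))<20: ob.append((m,d["pixels"].astype(np.float32)));break
    r=fit(pail,ob,[start],(.008,.008,.1,.2));print(len(ob),r.x.round(4),round(r.fun/len(ob),3))
E
python3 -c "
from pf import *
pf(start=(.483,-.23,-1.75,.6));pf(start=(.483,-.23,-1.75,1.05))"
```

```text
2 [ 0.4812 -0.2405 -1.7471  0.7012] 0.185
2 [ 0.4782 -0.2389 -1.5722  0.6704] 0.195
```

Request:
{"api": "drive_tool", "payload": {"commands": [{"hand": 0,"translation": [-1.1,-6,3],"angular": [0,0,0]},{"hand": 0,"translation": [-2.2,-12,6],"angular": [0,0,0]},{"hand": 0,"translation": [-3.3,-18.5,9],"angular": [0,0,0]},{"hand": 0,"translation": [-4.5,-25,11.4],"angular": [0,0,0]},{"hand": 0,"translation": [-5.7,-32,13.4],"angular": [0,0,0]},{"hand": 0,"translation": [-7,-39,14.6],"angular": [0,0,0]},{"hand": 0,"translation": [-8.5,-48,15],"angular": [0,0,0]},{"hand": 0,"translation": [-8.5,-48,15],"angular": [0,0,0]},{"hand": 0,"translation": [-8.5,-48,15],"angular": [0,0,0]},{"hand": 0,"translation": [-8.5,-48,15],"angular": [0,0,0]}]}}

```text
t: 44.55
eef_pos: [0.4602, -0.2182, 0.1685]
tool_rot: [-0.0, 0.089, 0.996, 0.0]
contact_force: [0.3, 0.8, -1.4]
gripper_width: 0.13
grasp_force: 20.2
```

```bash
python3 -c "
from pf import *
pf(start=(.483,-.23,-1.75,.1))"
```

```text
2 [ 0.473  -0.2706 -1.6346  0.6455] 0.261
```

```bash
cat > pt.py <<'E'
from fit import *
from scipy.spatial.transform import Rotation as R
def pailT(k,m,p):  # x,y,z, yaw, pitch (about pail y), roll, bail
    x,y,z,a,pi,ro,b=p
    M=R.from_euler("ZYX",[a,pi,ro]).as_matrix();t=np.array([x,y,z])
    W=lambda P:np.asarray(P,float)@M.T+t
    hull(k,m,W(np.r_[ring(.062,.092),ring(.052,0)]))
    g=lambda yy:(-.095*np.sin(b),yy,.08+.095*np.cos(b))
    line(k,m,W([(0,-.07,.08),g(-.04)]),.005);line(k,m,W([(0,.07,.08),g(.04)]),.005);line(k,m,W([g(-.04),g(.04)]),.012)
def grab(P,cams=("scene","side")):
    ob=[]
    for c in cams:
        m=bot.camera_model(c);im=bot.read_camera(c)
        for d in bot.outline_of(c,"pail"):
            if np.linalg.norm(np.array(d["position"])-proj(m,P))<25: ob.append((m,d["pixels"].astype(np.float32)));print(c,np.round(d["position"]),d["pixels"].sum());break
    return ob
def fpfn(f,p,ob):
    out=[]
    for m,M in ob:
        k=np.zeros((384*S,512*S),np.uint8);f(k,m,p);r=cv2.resize(k.astype(np.float32),(512,384),interpolation=cv2.INTER_AREA)
        out.append((round(float(np.maximum(M-r,0).sum())),round(float(np.maximum(r-M,0).sum()))))
    return out
def acost(p,f,ob,mask):
    s=0
    for m,M in ob:
        k=np.zeros((384*S,512*S),np.uint8);f(k,m,p);r=cv2.resize(k.astype(np.float32),(512,384),interpolation=cv2.INTER_AREA)
        s+=(np.maximum(M-r,0).sum()+.4*np.maximum(r-M,0).sum())/M.sum()
    return s
E
python3 - <<'E'
from pt import *
ob=grab((.484,-.24,.07))
for p in [(.4825,-.229,0,-1.75,0,0,.05),(.4825,-.229,0,-1.75,0,0,.5),(.48,-.25,0,-1.75,0,0,.4),(.473,-.27,0,-1.63,0,0,.65),(.473,-.28,.03,-1.75,0,0,1.05)]: print(p,fpfn(pailT,p,ob))
best=None
for y0 in (-.23,-.26,-.28):
  for b0 in (.1,.5,1.0):
    p=np.array([.48,y0,.005,-1.75,0,0,b0]);st=(.006,.01,.01,.1,.1,.05,.2)
    r=minimize(acost,p,args=(pailT,ob,None),method="Nelder-Mead",options=dict(initial_simplex=np.vstack([p]+[p+np.eye(7)[i]*st[i] for i in range(7)]),maxiter=500,xatol=1e-4,fatol=1e-4))
    print(r.x.round(3),round(r.fun,3),fpfn(pailT,r.x,ob))
E
```

```text
scene [204. 180.] 1029
side [304. 173.] 1041
(0.4825, -0.229, 0, -1.75, 0, 0, 0.05) [(228, 590), (274, 700)]
(0.4825, -0.229, 0, -1.75, 0, 0, 0.5) [(289, 556), (292, 614)]
(0.48, -0.25, 0, -1.75, 0, 0, 0.4) [(115, 384), (136, 459)]
(0.473, -0.27, 0, -1.63, 0, 0, 0.65) [(47, 268), (85, 350)]
(0.473, -0.28, 0.03, -1.75, 0, 0, 1.05) [(150, 435), (197, 532)]
[ 0.48  -0.242  0.023 -2.07   0.541 -0.127  1.289] 0.146 [(12, 98), (20, 198)]
[ 0.477 -0.26   0.005 -1.755  0.189  0.031  0.801] 0.293 [(34, 246), (47, 310)]
[ 0.478 -0.251  0.012 -1.763  0.398  0.018  1.095] 0.216 [(19, 176), (36, 244)]
[ 0.465 -0.251  0.01  -1.831  0.41  -0.187  1.007] 0.231 [(3, 157), (66, 268)]
[ 0.478 -0.24   0.024 -2.113  0.551 -0.226  1.288] 0.135 [(3, 84), (32, 178)]
[ 0.478 -0.24   0.024 -1.991  0.582 -0.145  1.342] 0.129 [(4, 76), (30, 170)]
[ 0.473 -0.273 -0.005 -1.509 -0.029 -0.048  0.412] 0.355 [(43, 271), (72, 361)]
[ 0.475 -0.262  0.004 -2.066  0.14   0.008  0.806] 0.295 [(32, 231), (46, 339)]
[ 0.482 -0.254  0.008 -2.134  0.304 -0.01   0.986] 0.259 [(38, 208), (26, 302)]
```

Request:
{"api": "drive_tool", "payload": {"commands": [{"hand": 0,"translation": [1.5,9,0],"angular": [0,0,0]},{"hand": 0,"translation": [2.8,16,-1.6],"angular": [0,0,0]},{"hand": 0,"translation": [4,23,-3.6],"angular": [0,0,0]},{"hand": 0,"translation": [5.2,29.5,-6],"angular": [0,0,0]},{"hand": 0,"translation": [6.3,36,-9],"angular": [0,0,0]},{"hand": 0,"translation": [7.4,42,-12],"angular": [0,0,0]},{"hand": 0,"translation": [8.5,48,-15],"angular": [0,0,0]},{"hand": 0,"translation": [9.5,54,-19],"angular": [0,0,0]},{"hand": 0,"translation": [10.5,59,-23],"angular": [0,0,0]},{"hand": 0,"translation": [11.5,64,-28],"angular": [0,0,0]},{"hand": 0,"translation": [12.3,68,-33],"angular": [0,0,0]},{"hand": 0,"translation": [13.6,76,-46],"angular": [0,0,0]}]}}

```text
t: 46.45
eef_pos: [0.4744, -0.1418, 0.1228]
tool_rot: [0.001, 0.089, 0.996, 0.0]
contact_force: [-1.9, 5.1, 3.4]
gripper_width: 0.132
grasp_force: 21.8
```

```bash
cat > ptr.py <<'E'
from pt import *
def run(P=(.484,-.22,.06),starts=((.483,-.23,.0,-1.75,0,0,1.05),(.48,-.24,.01,-1.75,.3,0,1.05))):
    ob=grab(P)
    for p in starts:
        p=np.array(p);st=(.006,.006,.01,.1,.1,.05,.2)
        r=minimize(acost,p,args=(pailT,ob,None),method="Nelder-Mead",options=dict(initial_simplex=np.vstack([p]+[p+np.eye(7)[i]*st[i] for i in range(7)]),maxiter=500,xatol=1e-4,fatol=1e-4))
        print(r.x.round(3),round(r.fun,3),fpfn(pailT,r.x,ob))
if __name__=="__main__": run()
E
python3 ptr.py
```

```text
scene [210. 183.] 1172
side [298. 186.] 792
[ 0.481 -0.23  -0.006 -1.692  0.084  0.04   0.763] 0.426 [(78, 173), (18, 550)]
[ 0.482 -0.227 -0.004 -1.737  0.158  0.047  0.873] 0.434 [(78, 170), (23, 555)]
```

Request:
{"api": "drive_tool", "payload": {"commands": [{"hand": 0.3,"translation": [0,0,0],"angular": [0,0,0]},{"hand": 0.5,"translation": [0,0,0],"angular": [0,0,0]},{"hand": 0.7,"translation": [0,0,0],"angular": [0,0,0]},{"hand": 0.7,"translation": [0,0,40],"angular": [0,0,0]},{"hand": 0.7,"translation": [20,-40,90],"angular": [0,0,0]},{"hand": 0.7,"translation": [50,-88,150],"angular": [0,0,0.05]},{"hand": 0.7,"translation": [50,-88,150],"angular": [0,0,0.05]},{"hand": 0.7,"translation": [50,-88,150],"angular": [0,0,0.05]},{"hand": 0.7,"translation": [50,-88,150],"angular": [0,0,0.05]}]}}

```text
t: 47.78
eef_pos: [0.5229, -0.2294, 0.2713]
tool_rot: [-0.001, 0.063, 0.998, 0.0]
contact_force: [-0.0, -0.5, -0.7]
gripper_width: 0.701
grasp_force: 0.0
```

Run:
```python
from bar import *
bar()
from lift import look
look(.025,("lift10",))
from ptr import run
run()
```

```text
eef [ 0.5227 -0.2291  0.2711] [-0.001  0.063  0.998  0.001] 47.825
bar [337. 147.] z 0.115 mid [ 499.4 -143.1] len 86.1 ang 169.5
bar [337. 147.] z 0.125 mid [ 497.7 -145.8] len 83.0 ang 169.5
bar [337. 147.] z 0.135 mid [ 495.9 -148.6] len 80.0 ang 169.5
bar [337. 147.] z 0.175 mid [ 489.  -159.6] len 67.9 ang 169.5
eef [ 0.5228 -0.2292  0.2712] q [ 0.65  0.32 -0.43  1.75  0.14  1.1   1.62] t 47.875
lift10 0.56 [240. 137.] rect [ 483.7 -247.1] [61. 50.] 2.6 cen 481.3 -247.1 [166. 104.  55.]
scene [209. 183.] 1181
side [294. 176.] 1224
[ 0.481 -0.23  -0.002 -1.754  0.019  0.02   1.108] 0.155 [(30, 167), (22, 169)]
[ 4.820e-01 -2.230e-01  1.000e-03 -1.792e+00  1.350e-01  1.600e-02
  1.271e+00] 0.179 [(35, 176), (33, 191)]
```

Request:
{"api": "drive_tool", "payload": {"commands": [{"hand": 0,"translation": [-8,50,0],"angular": [0,0,-0.05]},{"hand": 0,"translation": [-16,100,0],"angular": [0,0,-0.05]},{"hand": 0,"translation": [-19,123,-40],"angular": [0,0,-0.05]},{"hand": 0,"translation": [-19,123,-40],"angular": [0,0,-0.05]},{"hand": 0,"translation": [-19,123,-40],"angular": [0,0,-0.05]},{"hand": 0,"translation": [-19,123,-40],"angular": [0,0,-0.05]}]}}

```text
t: 48.88
eef_pos: [0.5058, -0.1089, 0.2337]
tool_rot: [0.001, 0.09, 0.996, -0.0]
contact_force: [1.5, 0.1, 0.1]
gripper_width: -0.002
grasp_force: 0.0
```

Request:
{"api": "drive_tool", "payload": {"commands": [{"hand": 0,"translation": [0,0,0],"angular": [-0.15,0.027,0]},{"hand": 0,"translation": [0,0,0],"angular": [-0.3,0.054,0]},{"hand": 0,"translation": [0,0,0],"angular": [-0.45,0.08,0]},{"hand": 0,"translation": [0,0,0],"angular": [-0.515,0.093,0]},{"hand": 0,"translation": [0,0,0],"angular": [-0.515,0.093,0]},{"hand": 0,"translation": [0,0,0],"angular": [-0.515,0.093,0]},{"hand": 0,"translation": [0,0,0],"angular": [-0.515,0.093,0]}]}}

```text
t: 49.75
eef_pos: [0.5049, -0.1087, 0.2332]
tool_rot: [-0.023, 0.087, 0.962, -0.257]
contact_force: [-0.4, 0.1, -0.3]
gripper_width: 0.002
grasp_force: 0.0
```

Run:
```python
from h import *
from scipy.spatial.transform import Rotation as R
o=bot.get_obs();q=o["tool_rot"];M=R.from_quat(np.r_[q[1:],q[0]]).as_matrix();print(o["q"].round(2),M.round(3),o["eef_pos"].round(4))
P0=np.array([.4815,-.2295,0]);n=np.array([.178,.984,0])
for s,z in ((118,106),(93.7,114.1),(82.9,130.7),(69.4,144.6),(53.8,155.5),(36.7,162.8),(23,165.5)):
    print(((P0+n*s/1000+[0,0,z/1000]-o["eef_pos"])*1000).round(1))
```

```text
[ 0.14  0.34 -0.42  1.92  0.64  1.24  0.8 ] [[-0.984  0.156 -0.089]
 [ 0.18   0.852 -0.491]
 [-0.001 -0.499 -0.866]] [ 0.5049 -0.1087  0.2332]
[  -2.4   -4.7 -127.2]
[  -6.7  -28.6 -119.1]
[  -8.6  -39.2 -102.5]
[-11.  -52.5 -88.6]
[-13.8 -67.8 -77.7]
[-16.8 -84.7 -70.4]
[-19.3 -98.1 -67.7]
```

Request:
{"api": "drive_tool", "payload": {"commands": [{"hand": 0,"translation": [-1,0,-50],"angular": [0,0,0]},{"hand": 0,"translation": [-2,0,-100],"angular": [0,0,0]},{"hand": 0,"translation": [-2,-2,-127],"angular": [0,0,0]},{"hand": 0,"translation": [-2,-5,-127],"angular": [0,0,0]},{"hand": 0,"translation": [-2,-5,-127],"angular": [0,0,0]}]}}

```text
t: 50.38
eef_pos: [0.5036, -0.1132, 0.1069]
tool_rot: [-0.023, 0.087, 0.962, -0.258]
contact_force: [-0.2, -0.1, 0.2]
gripper_width: -0.005
grasp_force: 0.0
```

Request:
{"api": "drive_tool", "payload": {"commands": [{"hand": 0,"translation": [-2,-12,4],"angular": [0,0,0]},{"hand": 0,"translation": [-4,-24,8],"angular": [0,0,0]},{"hand": 0,"translation": [-5,-29,16],"angular": [0,0,0]},{"hand": 0,"translation": [-6,-34,25],"angular": [0,0,0]},{"hand": 0,"translation": [-6,-34,25],"angular": [0,0,0]}]}}

```text
t: 51.0
eef_pos: [0.4972, -0.147, 0.1317]
tool_rot: [-0.022, 0.086, 0.962, -0.258]
contact_force: [0.6, -0.3, 0.1]
gripper_width: -0.001
grasp_force: 0.0
```

Run:
```python
from ptr import run
run(starts=((.483,-.23,.0,-1.75,0,0,.8),(.483,-.23,.0,-1.75,0,0,1.1)))
```

```text
scene [208. 186.] 1141
side [296. 177.] 1030
[ 0.481 -0.23  -0.003 -1.733  0.086  0.021  0.763] 0.212 [(32, 161), (9, 306)]
[ 0.482 -0.229 -0.004 -1.712  0.106  0.026  0.8  ] 0.21 [(28, 162), (12, 303)]
```

Bail is at ≈0.8 and the pail has not moved. Continue the arc.

Request:
{"api": "drive_tool", "payload": {"commands": [{"hand": 0,"translation": [-1,-7,7],"angular": [0,0,0]},{"hand": 0,"translation": [-2.5,-14,14],"angular": [0,0,0]},{"hand": 0,"translation": [-4,-21,19],"angular": [0,0,0]},{"hand": 0,"translation": [-5.5,-29,25],"angular": [0,0,0]},{"hand": 0,"translation": [-7,-37,29],"angular": [0,0,0]},{"hand": 0,"translation": [-8.5,-46,32],"angular": [0,0,0]},{"hand": 0,"translation": [-10,-53,34],"angular": [0,0,0]},{"hand": 0,"translation": [-11.5,-60,35],"angular": [0,0,0]},{"hand": 0,"translation": [-11.5,-60,35],"angular": [0,0,0]},{"hand": 0,"translation": [-11.5,-60,35],"angular": [0,0,0]}]}}

```text
t: 52.45
eef_pos: [0.4854, -0.2063, 0.1656]
tool_rot: [-0.023, 0.086, 0.962, -0.258]
contact_force: [0.8, -0.8, -0.9]
gripper_width: -0.001
grasp_force: 0.0
```

Run:
```python
from ptr import run
run(starts=((.483,-.23,.0,-1.75,0,0,.1),(.483,-.23,.0,-1.75,0,0,.6)))
```

```text
scene [212. 182.] 1110
side [300. 178.] 1195
[ 4.81e-01 -2.28e-01 -1.00e-03 -1.75e+00  3.00e-02  2.30e-02  9.50e-02] 0.264 [(32, 314), (28, 293)]
[ 0.481 -0.23  -0.003 -1.75   0.011  0.023  0.706] 0.293 [(76, 245), (75, 220)]
```

Request:
{"api": "drive_tool", "payload": {"commands": [{"hand": 0,"translation": [5,30,0],"angular": [0,0,0]},{"hand": 0,"translation": [10,60,30],"angular": [0.1,-0.018,0]},{"hand": 0.5,"translation": [20,60,90],"angular": [0.25,-0.045,0]},{"hand": 0.5,"translation": [30,40,115],"angular": [0.4,-0.072,0]},{"hand": 0.5,"translation": [40,0,125],"angular": [0.515,-0.093,0]},{"hand": 0.5,"translation": [45,-23,125],"angular": [0.515,-0.093,0]},{"hand": 0.5,"translation": [45,-23,125],"angular": [0.515,-0.093,0]},{"hand": 0.5,"translation": [45,-23,125],"angular": [0.515,-0.093,0]},{"hand": 0.5,"translation": [45,-23,125],"angular": [0.515,-0.093,0]}]}}

```text
t: 53.78
eef_pos: [0.5306, -0.2271, 0.2904]
tool_rot: [-0.0, 0.087, 0.996, 0.0]
contact_force: [0.9, -0.3, 0.9]
gripper_width: 0.502
grasp_force: 0.0
```

Run:
```python
from bar import *
bar()
from lift import look
look(.025,("lift10",))
from ptr import run
run(starts=((.483,-.23,.0,-1.75,0,0,.1),))
```

```text
eef [ 0.5306 -0.2275  0.2905] [-0.     0.087  0.996  0.   ] 53.825
bar [250. 138.] z 0.115 mid [ 488.3 -229.4] len 102.0 ang 168.9
bar [250. 138.] z 0.125 mid [ 487.4 -228.9] len 98.7 ang 168.9
bar [250. 138.] z 0.135 mid [ 486.4 -228.5] len 95.3 ang 168.9
bar [250. 138.] z 0.175 mid [ 482.4 -226.6] len 81.9 ang 168.9
eef [ 0.5306 -0.2279  0.2906] q [ 0.63  0.31 -0.42  1.72  0.13  1.14  1.57] t 53.875
lift10 0.85 [233. 131.] rect [ 482.1 -257.2] [36.2 58.1] 85.0 cen 479.2 -255.3 [165. 104.  55.]
lift10 0.5 [61. 35.] rect [ 320.5 -453. ] [123.6  71.1] 56.0 cen 320.5 -453.0 [197. 188. 170.]
scene [209. 184.] 1349
side [293. 175.] 1321
[ 0.482 -0.229 -0.    -1.761  0.016  0.035  0.087] 0.205 [(87, 138), (56, 189)]
```

Request:
{"api": "drive_tool", "payload": {"commands": [{"hand": 0.5,"translation": [-40,3,-20],"angular": [0,0,-0.02]},{"hand": 0.5,"translation": [-71,6,-50],"angular": [0,0,-0.02]},{"hand": 0.5,"translation": [-71,6,-80],"angular": [0,0,-0.02]},{"hand": 0.5,"translation": [-71,6,-110],"angular": [0,0,-0.02]},{"hand": 0.5,"translation": [-71,6,-118],"angular": [0,0,-0.02]},{"hand": 0.5,"translation": [-71,6,-118],"angular": [0,0,-0.02]},{"hand": 0,"translation": [-71,6,-118],"angular": [0,0,-0.02]},{"hand": 0,"translation": [-71,6,-118],"angular": [0,0,-0.02]},{"hand": 0,"translation": [-71,6,-118],"angular": [0,0,-0.02]},{"hand": 0,"translation": [-71,6,-118],"angular": [0,0,-0.02]},{"hand": 0,"translation": [-71,6,-118],"angular": [0,0,-0.02]}], "force": 100}}

```text
t: 55.5
eef_pos: [0.4602, -0.2237, 0.174]
tool_rot: [0.001, 0.099, 0.995, -0.0]
contact_force: [-1.0, 1.1, 5.4]
gripper_width: 0.105
grasp_force: 97.7
```

Request:
{"api": "drive_tool", "payload": {"commands": [{"hand": 0,"translation": [0,0,8],"angular": [0,0,0]},{"hand": 0,"translation": [0,0,20],"angular": [0,0,0]},{"hand": 0,"translation": [0,0,35],"angular": [0,0,0]},{"hand": 0,"translation": [0,0,50],"angular": [0,0,0]},{"hand": 0,"translation": [0,0,50],"angular": [0,0,0]},{"hand": 0,"translation": [0,0,50],"angular": [0,0,0]},{"hand": 0,"translation": [0,0,50],"angular": [0,0,0]}]}}

```text
t: 56.38
eef_pos: [0.4589, -0.2233, 0.222]
tool_rot: [-0.001, 0.099, 0.995, 0.0]
contact_force: [0.6, 0.1, -3.9]
gripper_width: 0.102
grasp_force: 97.7
```

Run:
```python
from ptr import run
run(P=(.484,-.23,.11),starts=((.483,-.23,.05,-1.75,0,0,.05),))
from bar import bar
bar((10,70,110))
```

```text
scene [208. 173.] 1374
side [296. 167.] 1308
[ 0.479 -0.228  0.047 -1.716  0.027  0.029  0.087] 0.233 [(80, 182), (48, 278)]
eef [ 0.4593 -0.2234  0.2224] [-0.     0.099  0.995  0.   ] 56.625
```

Request:
{"api": "drive_tool", "payload": {"commands": [{"hand": 0,"translation": [3,0,20],"angular": [0,0,0.02]},{"hand": 0,"translation": [10,-5,38],"angular": [0,0,0.04]},{"hand": 0,"translation": [20,-22,42],"angular": [0,0,0.06]},{"hand": 0,"translation": [30,-42,42],"angular": [0,0,0.08]},{"hand": 0,"translation": [40,-62,42],"angular": [0,0,0.1]},{"hand": 0,"translation": [48,-82,42],"angular": [0,0,0.113]},{"hand": 0,"translation": [53,-102,42],"angular": [0,0,0.113]},{"hand": 0,"translation": [53,-117,42],"angular": [0,0,0.113]},{"hand": 0,"translation": [53,-125,42],"angular": [0,0,0.113]},{"hand": 0,"translation": [53,-127,42],"angular": [0,0,0.113]},{"hand": 0,"translation": [53,-127,42],"angular": [0,0,0.113]},{"hand": 0,"translation": [53,-127,42],"angular": [0,0,0.113]}]}}

```text
t: 58.12
eef_pos: [0.5125, -0.3497, 0.2648]
tool_rot: [0.0, 0.042, 0.999, 0.0]
contact_force: [-0.9, -0.1, -3.9]
gripper_width: 0.097
grasp_force: 97.8
```

Run:
```python
from pt import *
from ptr import run
run(P=(.535,-.35,.14),starts=((.535,-.353,.085,-1.65,0,0,.05),))
hk=[]
for c in ("scene","side"):
    m=bot.camera_model(c);im=bot.read_camera(c)
    for d in bot.outline_of(c,"post"):
        if np.linalg.norm(np.array(d["position"])-proj(m,(.525,-.45,.14)))<15: hk.append((m,d["pixels"].astype(np.float32)));print(c,round(d["score"],2));break
if hk: r=fit(post,hk,[(.526,-.468,-1.65)],(.01,.01,.2));print("post",r.x.round(4),round(r.fun/len(hk),3))
```

```text
scene [168. 161.] 1419
side [299. 129.] 1384
[ 5.320e-01 -3.520e-01  8.900e-02 -1.606e+00  2.100e-02 -1.000e-03
  4.900e-02] 0.222 [(60, 193), (99, 187)]
scene 0.73
side 0.9
post [ 0.5242 -0.4687 -1.6184] 0.43
```

Request:
{"api": "drive_tool", "payload": {"commands": [{"hand": 0,"translation": [2,-1.5,-10],"angular": [0,0,0]},{"hand": 0,"translation": [2,-1.5,-20],"angular": [0,0,0]},{"hand": 0,"translation": [2,-1.5,-28],"angular": [0,0,0]},{"hand": 0,"translation": [2,-1.5,-34],"angular": [0,0,0]},{"hand": 0,"translation": [2,-1.5,-37],"angular": [0,0,0]},{"hand": 0,"translation": [2,-1.5,-37],"angular": [0,0,0]},{"hand": 0,"translation": [2,-1.5,-37],"angular": [0,0,0]}]}}

```text
t: 59.4
eef_pos: [0.5145, -0.3516, 0.2278]
tool_rot: [0.0, 0.042, 0.999, 0.0]
contact_force: [0.1, 1.8, -3.8]
gripper_width: 0.096
grasp_force: 97.8
```

Request:
{"api": "drive_tool", "payload": {"commands": [{"hand": 0,"translation": [0,0,-1.5],"angular": [0,0,0]},{"hand": 0,"translation": [0,0,-3],"angular": [0,0,0]},{"hand": 0,"translation": [0,0,-3],"angular": [0,0,0]},{"hand": 0,"translation": [0,0,-3],"angular": [0,0,0]}]}}

```text
t: 59.9
eef_pos: [0.5154, -0.351, 0.2253]
tool_rot: [0.001, 0.042, 0.999, 0.0]
contact_force: [-0.1, 5.5, 1.9]
gripper_width: 0.099
grasp_force: 98.5
```

Request:
{"api": "drive_tool", "payload": {"commands": [{"hand": 0,"translation": [0,2,0],"angular": [0,0,0]},{"hand": 0,"translation": [0,3,-1],"angular": [0,0,0]},{"hand": 0,"translation": [0,3,-1],"angular": [0,0,0]},{"hand": 0,"translation": [0,3,-1],"angular": [0,0,0]}]}}

```text
t: 60.4
eef_pos: [0.5147, -0.3501, 0.2244]
tool_rot: [0.001, 0.043, 0.999, -0.001]
contact_force: [0.5, -1.5, 5.5]
gripper_width: 0.102
grasp_force: 98.5
```

Request:
{"api": "drive_tool", "payload": {"commands": [{"hand": 0,"translation": [0,0,1.5],"angular": [0,0,0]},{"hand": 0.15,"translation": [0,0,1.5],"angular": [0,0,0]},{"hand": 0.2,"translation": [0,0,1.5],"angular": [0,0,0]},{"hand": 0.3,"translation": [0,0,1.5],"angular": [0,0,0]},{"hand": 0.5,"translation": [0,0,1.5],"angular": [0,0,0]},{"hand": 0.5,"translation": [0,0,1.5],"angular": [0,0,0]},{"hand": 0.5,"translation": [0,0,20],"angular": [0,0,0]},{"hand": 0.5,"translation": [0,0,50],"angular": [0,0,0]},{"hand": 0.5,"translation": [0,20,90],"angular": [0,0,0]},{"hand": 0.5,"translation": [0,60,100],"angular": [0,0,0]},{"hand": 0.5,"translation": [0,60,100],"angular": [0,0,0]},{"hand": 0.5,"translation": [0,60,100],"angular": [0,0,0]}], "force": 20}}

```text
t: 61.9
eef_pos: [0.5144, -0.2895, 0.3246]
tool_rot: [0.0, 0.042, 0.999, -0.001]
contact_force: [-0.1, -1.1, -0.4]
gripper_width: 0.497
grasp_force: 0.0
```

Run:
```python
from ptr import run
for i in range(2): run(P=(.535,-.35,.11),starts=((.535,-.353,.05,-1.65,0,0,.05),))
from lift import look
look(.07,("lift10",))
from h import *
for c in ("scene","side"):
    bot.read_camera(c);m=bot.camera_model(c);d=bot.outline_of(c,"gauge")[0];ys,xs=np.where(d["pixels"]);print(c,d["score"],np.round(d["position"]),xs.min(),xs.max(),ys.min(),ys.max())
    print(proj(m,[.672,.0775,.08]).round(), proj(m,[.6725,.0775,.147]).round())
```

```text
side [297. 140.] 1311
[ 0.534 -0.35   0.048 -1.542 -0.002  0.025 -0.027] 0.095 [(53, 179)]
scene [170. 169.] 1426
side [296. 136.] 1347
[ 0.534 -0.349  0.048 -1.665  0.026 -0.012  0.018] 0.177 [(75, 142), (62, 129)]
eef [ 0.5143 -0.2892  0.3234] q [ 0.72  0.3  -0.4   1.65  0.12  1.22  1.78] t 62.35
lift10 0.6 [209. 182.] rect [ 537.1 -362.4] [61.4 43.9] 3.5 cen 536.2 -362.9 [208. 139.  68.]
scene 0.75 [257. 263.] 234 277 250 293
[258. 267.] [258. 254.]
side 0.72 [192. 215.] 178 212 196 240
[194. 214.] [191. 199.]
```

Request:
{"api": "drive_tool", "payload": {"commands": [{"hand": 0.5,"translation": [0,40,0],"angular": [0,0,0]},{"hand": 0.5,"translation": [0,80,0],"angular": [0,0,0]},{"hand": 0.5,"translation": [0,80,0],"angular": [0,0,0]},{"hand": 0.5,"translation": [0,80,0],"angular": [0,0,0]},{"hand": 0.5,"translation": [0,80,0],"angular": [0,0,0]},{"hand": 0.5,"translation": [0,80,0],"angular": [0,0,0]},{"hand": 0.5,"translation": [0,80,0],"angular": [0,0,0]},{"hand": 0.5,"translation": [0,80,0],"angular": [0,0,0]}]}}

```text
t: 63.6
eef_pos: [0.5144, -0.2092, 0.3236]
tool_rot: [-0.0, 0.043, 0.999, 0.0]
contact_force: [0.5, -0.6, 0.1]
gripper_width: 0.498
grasp_force: 0.0
```

Run:
```python
from ptr import run
run(P=(.535,-.35,.11),starts=((.535,-.353,.05,-1.65,0,0,.05),))
from h import *
for c in ("scene","side"):
    im=bot.read_camera(c);m=bot.camera_model(c)
    for d in bot.outline_of(c,"lift10")[:4]: print(c,round(d["score"],2),np.round(d["position"]),onz(m,d["position"],.06).round(3),im[d["pixels"]].mean(0).round())
print(bot.hand_in())
```

```text
scene [172. 170.] 1210
side [298. 138.] 1182
[ 0.534 -0.351  0.047 -1.609  0.017  0.002  0.048] 0.207 [(20, 279), (17, 247)]
scene 0.6 [170. 176.] [ 0.522 -0.386  0.06 ] [200. 149. 109.]
scene 0.56 [377. 276.] [0.506 0.368 0.06 ] [44. 37. 35.]
side 0.76 [192. 332.] [0.454 0.384 0.06 ] [77. 61. 51.]
side 0.26 [197. 212.] [0.68  0.056 0.06 ] [205. 194. 175.]
the job is handed in; nothing more can be done
None
```

The job is handed in with no verdict returned: by camera fits the pail hangs level in the hook and the gauge is back on its stand, but I saw only the top lift in the pail at the end and inferred the other, and my first try at the bail tilted the pail about 0.5 rad before I set it back down and raised the bail with a fingertip.

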